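Vent the vacuum pot and hang the dried connecting rods

ROBOT

A 6-joint arm with a two-finger parallel gripper is mounted at the origin on the work surface. World frame = base frame: x ahead of the robot, y to its left, z up, the work surface at z = 0. Lengths are in mm, angles in rad, forces in N, time in s.
With the tool pointing down it reaches from about 275 to 1000 mm from the base axis. Payload 8.4 kg.
Tool frame: the origin (TCP) lies at the centre of the arm's flange, where the gripper is bolted on; the fingertips stand r.tip_extent ahead of it and the grasp point (between the pads) lies 155 mm ahead of it (r.tip_extent is the distance from the TCP to the fingertips, in mm); z points along the fingers, y is the direction in which the jaws open and shut (so a half turn about z gives the same grasp; the last joint's range is limited). The gripper opens to 85 mm and grips with 20 to 120 N. Pads are 22 mm wide; open, the fingers measure 114 mm over their backs; the gripper's body (76 mm by 85 mm) begins 54 mm behind the grasp point. The pads swing forward as they close: fully open they stand 13 mm farther back than shut.
Start: joints at [1.28, 0.353, 1.633, -0, 1.155, -0.002], TCP at [178, 599.121, 404.681] pointing down, gripper open.
Joint ranges: [-2.63, 2.63], [-0.92, 2.1], [0.06, 2.66], [-1.3, 4.44], [0, 2.69], [-3.02, 3.02]. Speed limits (rad/s): [2.22, 2.22, 2.79, 3.14, 3.14, 3.14].

INTERFACE

Orientations are given as [roll, pitch, yaw] about the fixed x, y, z axes, in that order (R = Rz(yaw) Ry(pitch) Rx(roll)).
In Python, from rig import sense, grab_frame, job, r gives the robot as it stands. The module is installed in compiled form; this text tells all that it offers.
- The arm moves only by the shell command python3 -m creep 'ROWS' [FORCE]. ROWS is JSON, a list of rows, each a list of 7 numbers: the turn, a rotation vector about the tool's x, y, z in rad, then the shift along the tool's x, y, z in mm, then the closure, from 0 (fully open) to 1 (shut). In form: [[wx, wy, wz, dx, dy, dz, fingers], ...]. A call has 1 to 10 rows; each row shifts and turns the pose as measured when the row begins, along the tool's axes as they then stand; what a row does not reach is not made up. A row lasts 1/12 s, in which the tool goes at most 41.7 mm and 7.16 degrees, less where a joint would pass 70% of its speed; a pose out of reach is approached as far as the arm can. A call with a gripper value outside its range is refused whole. The fingers move at their own pace and stop on an object; FORCE is the grip in N (left out, the last holds). Time passes only in rows, so rows that do not move let the fingers close. It gives the time, the measured TCP pose, the force and the opening at its end, in the units of the state.
- sense(): the state, without advancing time (a new reading comes with each control period).
- grab_frame(name): name is "side" or "top"; returns a dict with "color" (400x640x3 uint8, red, green, blue), "mtx" (3x3 intrinsics, pixels), "distortion" ([k1, k2, p1, p2, k3] as OpenCV has them; the pictures are not rectified), "T" (4x4, takes a point from camera to world coordinates). Camera axes: x right, y down, z forward; pixel columns grow to the right and rows downward; lengths in mm; the calibration is good to about 2 mm. A picture is of the moment at which its call begins. There is no depth.
- job.sign_off(): hands the job in, once; it reports no verdict.
The state is a dict: "clock": time; "qpos": joint angles; "qvel": joint speeds; "joint_efforts": joint torques, N m; "eef_pos": TCP position; "tcp_rot": TCP orientation; "contact_force": force on the tool from outside, world axes, zero at the start; "wrist_torque": the same for the moment, N m; "opening": opening from 0.0 (shut) to 1.0 (fully open).
Only numpy, scipy, OpenCV 4.12 (cv2) and the standard library are available. Lean on these libraries where they do the work, as an engineer would, in place of code of your own. Each camera call takes 0.05 s, during which the arm holds its last target.

TASK

The connecting rods have finished drying in the vacuum pot. Open the red vent tap on the lid fully to let the air in, lift the lid off and set it down on the round rubber mat, then hang every rod by its big eye on the hooks of the rack, with the orange drip tray slid in squarely, centred under the row of hooks, by the time you finish. When the pot is empty, put the lid back on properly seated and close the vent tap again; do not disturb the flywheel, the thread-lock bottle or the ratchet.

Things in the scene. Friction and masses are not known exactly. Their poses are not given: they have to be found in the camera images.
- pot: aluminium vacuum pot, fixed to the bench, round, 200 mm outside, 188 mm inside but 168 mm at the lip in its mouth, rim 155 mm above the bench, inner floor 12 mm above it. Origin at the centre of its underside; its x is the line of the three pockets at x = -40, 0, +40 mm that hold the rods, whose tops stand 18 mm below the rim
- lid: clear round lid, 200 mm across, 12 mm thick, 0.5 kg. Origin: centre of the disc's underside, which rests on the pot's rim; a plug 158 mm across reaches 11 mm below it into the 168 mm mouth; any turn about the vertical will do. On the mat it stands on its plug. Vacuum holds it down until the tap passes 0.75 rad, and it will not go back on unless the tap is open 1.2 rad or more: close the tap last
- lid_handle (a point): middle of the lid's black handle, a block at the lid's centre, 30 mm in x, 24 mm in y (grip this), from 12 to 52 mm above the lid's origin; the point is 36 mm above that origin, axes as the lid's. A gauge 46 mm across and 20 mm tall stands on the lid at x = -66 mm, the vent tap at x = +68 mm
- vent_tap (a joint): turn of the vent tap, rad: 0 shut (bar crosswise to the lid's radius), growing anticlockwise seen from above to the stop at 1.57 (bar along the radius, fully open). Starts within 0.15 of shut. 1.2 or more counts as fully open, 0.2 or less as closed. Light friction (0.03 N m); it stays where it is left
- tap_grip (a point): centre of the tap's red bar, on the tap's axis, 68 mm along the lid's x from the lid's centre and 34 mm above the lid's origin. The bar is 44 mm long along this point's y, 12 mm thick along its x (grip this), 28 mm tall, centred on the point; the lid's top face is 22 mm below the point. The point turns with the tap
- mat: round dark rubber mat with a blue centre, fixed flat on the bench, 210 mm across, 6 mm thick; origin at the centre of its underside. It changes places with the pot from start to start
- rack: fixed rack of dark steel with three J hooks in a row, 85 mm apart along its y, all pointing along its -x (toward the robot). Origin on the bench under the crossbar; posts, crossbar (top 216 mm above the bench) and foot lie at x = -7 mm and beyond; the tips of the hooks are at x = -122 mm
- tray: orange drip tray, loose, 120 mm (x) by 200 mm (y), 24 mm tall, 0.35 kg, walls and floor 4 mm; origin at the centre of its underside. A black upright fin on the middle of its -x side is the grip: 10 mm thick in y (grip this), from x = -137 to -59 mm, 50 mm tall. Starts 70 to 105 mm in front of its place, turned up to 0.15 rad; slides on the bench
- tray_spot (a point): where the tray's origin belongs, on the bench directly under the middle hook's throat; axes as the rack's, and the tray's x should lie along its x
- rotor: steel flywheel, 130 mm across, 40 mm tall with its hub: leave it alone; origin at the centre of its underside
- glue: red thread-lock bottle with white cap, 33 mm across, 100 mm tall, standing: leave it alone; origin under its centre
- ratchet: steel ratchet, 270 mm long, lying on the bench, head to its +x: leave it alone; origin at the middle of its underside
- rod_a: steel connecting rod, upright in a pocket of the pot 45 mm deep (lift it straight out); None if absent. 125 mm long, 18 mm thick in x, 0.25 kg. Origin at the middle of its lower (small) end, z up along it. Big end on top: ring 54 mm outside, its eye 38 mm across, axis along x. Shank 22 mm, small end 28 mm wide in y
- rod_a_eye (a point): centre of the eye of rod_a, 98 mm above its origin, axes as the rod's. The big end has flat flanks facing +y and -y, 54 mm apart, 34 mm tall, centred on the eye: grip these from above, leaving the eye free. The ring is 8 mm thick, its top 27 mm above this point; the rod is the same turned half round
- rod_b: like rod_a: steel connecting rod, upright in a pocket of the pot 45 mm deep (lift it straight out); None if absent. 125 mm long, 18 mm thick in x, 0.25 kg. Origin at the middle of its lower (small) end, z up along it. Big end on top: ring 54 mm outside, its eye 38 mm across, axis along x. Shank 22 mm, small end 28 mm wide in y
- rod_b_eye (a point): centre of the eye of rod_b, 98 mm above its origin, axes as the rod's. The big end has flat flanks facing +y and -y, 54 mm apart, 34 mm tall, centred on the eye: grip these from above, leaving the eye free. The ring is 8 mm thick, its top 27 mm above this point; the rod is the same turned half round
- rod_c: like rod_a: steel connecting rod, upright in a pocket of the pot 45 mm deep (lift it straight out); None if absent. 125 mm long, 18 mm thick in x, 0.25 kg. Origin at the middle of its lower (small) end, z up along it. Big end on top: ring 54 mm outside, its eye 38 mm across, axis along x. Shank 22 mm, small end 28 mm wide in y
- rod_c_eye (a point): centre of the eye of rod_c, 98 mm above its origin, axes as the rod's. The big end has flat flanks facing +y and -y, 54 mm apart, 34 mm tall, centred on the eye: grip these from above, leaving the eye free. The ring is 8 mm thick, its top 27 mm above this point; the rod is the same turned half round
- hook_1 (a point): top of hook 1's bar (8 mm thick) at mid-throat, 204 mm above the bench; axes as the rack's. The hook points along -x; its throat is level for 20 mm either way, its tip, 37 mm out, rises 13 mm above the point, and it slopes up behind. Pass the eye over the tip from the open -x end, then lower: a hung rod's eye centre is 19 mm below the point
- hook_2 (a point): top of hook 2's bar (8 mm thick) at mid-throat, 204 mm above the bench; axes as the rack's. The hook points along -x; its throat is level for 20 mm either way, its tip, 37 mm out, rises 13 mm above the point, and it slopes up behind. Pass the eye over the tip from the open -x end, then lower: a hung rod's eye centre is 19 mm below the point
- hook_3 (a point): top of hook 3's bar (8 mm thick) at mid-throat, 204 mm above the bench; axes as the rack's. The hook points along -x; its throat is level for 20 mm either way, its tip, 37 mm out, rises 13 mm above the point, and it slopes up behind. Pass the eye over the tip from the open -x end, then lower: a hung rod's eye centre is 19 mm below the point
- pot_rim (a point): centre of the pot's mouth, level with its rim, 155 mm above the bench
Not all that is in view belongs to the job. What is shaped like the pot but yellow is not meant.

How it is judged:
By the outcome, as a careful person would: the job done as asked, in the order asked, and still so for the second after the job is handed in, with the robot touching nothing.
Of rod_a, rod_b, rod_c only 2 to 3 are there at a start; the rules pass over those that are not, and their reading is None.
At some moment in a run one of tray may be knocked a few centimetres aside while the robot is not near it.
It also fails if it takes over 210 s, if anything falls off the work surface, if the arm or the gripper's body presses on something with over 40 N, if the wrist force passes 120 N, or if a joint passes its speed limit or range.

## Working session

There is one attempt and no reset: what is moved stays moved. The work goes in short steps, Python scripts to look and compute and a shell command to move; the robot and the scene stay as the last step left them, time stands still between calls to the robot, and variables do not carry over. Pictures are saved under pics/ and viewed, and the job is handed in when it is done.

```bash
ls; mkdir -p pics; python3 - <<'E'
from rig import sense, grab_frame, job, r
import cv2
print(sense(), r.tip_extent)
for n in("side","top"):
    f=grab_frame(n); cv2.imwrite(f"pics/{n}0.png",f["color"][:,:,::-1]); print(n,f["mtx"],f["distortion"],f["T"])
E
```

```text
pics
{'clock': 0.0, 'qpos': array([ 1.27958337e+00,  3.53629456e-01,  1.63413382e+00,  5.36723651e-06,
        1.15520211e+00, -2.38652483e-03]), 'qvel': array([-0.00090824, -0.00204001, -0.00013409, -0.00119051, -0.00100939,
        0.00039958]), 'joint_efforts': array([ 1.22195805e-03, -6.05260348e+01, -3.42077565e+01, -5.79696393e-05,
        9.27429297e-03,  7.52773758e-05]), 'eef_pos': array([177.94010241, 598.88688039, 403.97332838]), 'tcp_rot': array([-3.14021994e+00, -8.18341979e-06,  2.85276405e+00]), 'contact_force': array([ 0.48916855, -0.38197266, -0.11331334]), 'wrist_torque': array([ 0.0120146 , -0.03925332,  0.02175371]), 'opening': 0.9956606855084054} 173.4
side [[486.83417729   0.         324.27426303]
 [  0.         486.83417729 200.20196961]
 [  0.           0.           1.        ]] [0.02959145 0.         0.         0.         0.        ] [[ 9.17995473e-01 -2.43622481e-01  3.12941526e-01  9.57495343e+01]
 [-3.96076618e-01 -6.03356358e-01  6.92159243e-01 -7.94541148e+02]
 [ 2.01897072e-02 -7.59347873e-01 -6.50371574e-01  9.37681074e+02]
 [ 0.00000000e+00  0.00000000e+00  0.00000000e+00  1.00000000e+00]]
top [[433.25786208   0.         311.68735915]
 [  0.         433.25786208 199.87961119]
 [  0.           0.           1.        ]] [-0.09911528  0.          0.          0.          0.        ] [[-1.10815943e-03 -9.92102883e-01  1.25421854e-01  3.41763624e+02]
 [-9.99722023e-01  4.05291758e-03  2.32260945e-02  4.23424735e+01]
 [-2.35509997e-02 -1.25361251e-01 -9.91831592e-01  1.35637047e+03]
 [ 0.00000000e+00  0.00000000e+00  0.00000000e+00  1.00000000e+00]]
```

View pics/side0.png

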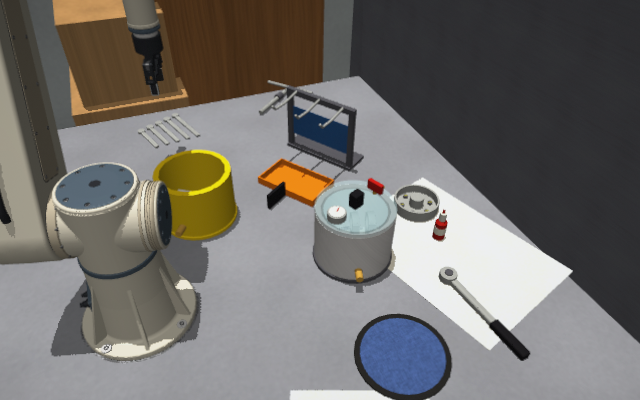

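View pics/top0.png

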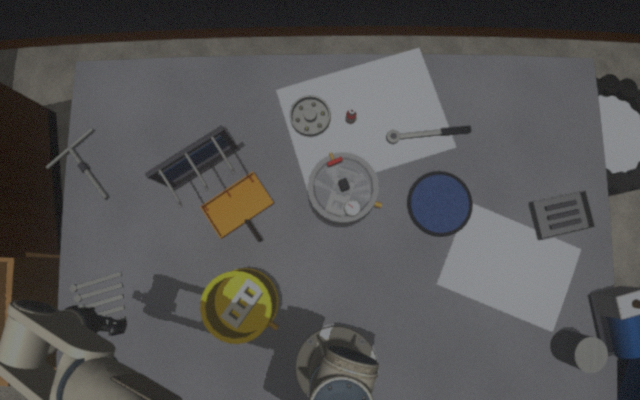

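```bash
cat > h.py <<'E'
import numpy as np, cv2
from rig import sense, grab_frame, job, r
from scipy.spatial.transform import Rotation as Ro
_c={}
def cam(n,fresh=True):
    if fresh or n not in _c: _c[n]=grab_frame(n)
    return _c[n]
def p2w(n,uv,z,f=None):
    f=f or cam(n,False)
    u=cv2.undistortPoints(np.array(uv,float).reshape(-1,1,2),f["mtx"],f["distortion"]).reshape(-1,2)
    d=np.c_[u,np.ones(len(u))]@f["T"][:3,:3].T; o=f["T"][:3,3]
    return o+d*((z-o[2])/d[:,2])[:,None]
def w2p(n,P,f=None):
    f=f or cam(n,False)
    W=np.linalg.inv(f["T"])
    return cv2.projectPoints(np.array(P,float).reshape(-1,1,3),cv2.Rodrigues(W[:3,:3])[0],W[:3,3],f["mtx"],f["distortion"])[0].reshape(-1,2)
def tri(uvs,uvt):
    A=[];b=[]
    O=[];D=[]
    for n,uv in(("side",uvs),("top",uvt)):
        f=cam(n,False)
        u=cv2.undistortPoints(np.array(uv,float).reshape(-1,1,2),f["mtx"],f["distortion"]).reshape(2)
        d=f["T"][:3,:3]@np.r_[u,1];d/=np.linalg.norm(d);O.append(f["T"][:3,3]);D.append(d)
    M=sum(np.eye(3)-np.outer(d,d) for d in D);v=sum((np.eye(3)-np.outer(d,d))@o for o,d in zip(O,D))
    p=np.linalg.solve(M,v);return p,[np.linalg.norm(np.cross(p-o,d)) for o,d in zip(O,D)]
def crop(n,x0,y0,w,h,s,out,pts=None,f=None):
    f=f or cam(n,False)
    im=np.ascontiguousarray(f["color"][:,:,::-1][y0:y0+h,x0:x0+w]); im=cv2.resize(im,None,fx=s,fy=s,interpolation=cv2.INTER_CUBIC)
    for i,p in enumerate([] if pts is None else pts):
        q=tuple(int(round(v)) for v in ((p[0]-x0+.5)*s,(p[1]-y0+.5)*s)); cv2.circle(im,q,2,(0,255,0),-1)
    cv2.imwrite("pics/"+out,im)
E
python3 - <<'E'
from h import *
crop("top",140,110,260,150,3,"t_a.png"); crop("side",250,70,160,220,2.7,"s_a.png".replace(" ",""))
E
```

```text
(no output)
```

View pics/t_a.png

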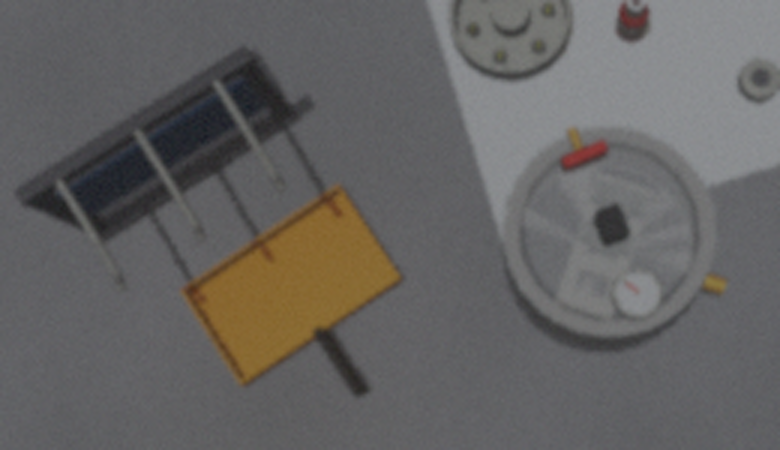

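View pics/s_a.png

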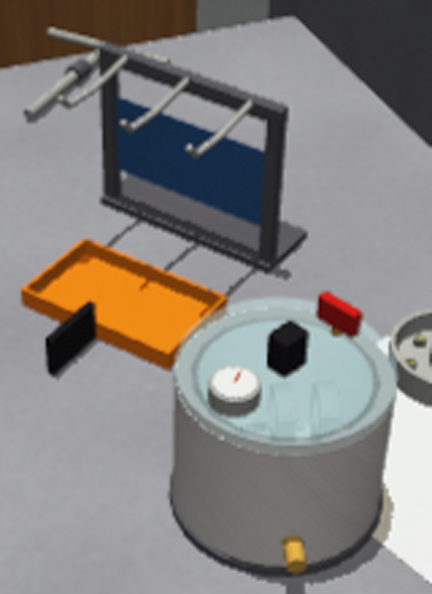

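```bash
python3 - <<'E'
from h import *
o=lambda x,y:((x+.5)/3+140-.5,(y+.5)/3+110-.5)
s=lambda x,y:((x+.5)/2.7+250-.5,(y+.5)/2.7+70-.5)
np.set_printoptions(precision=1,suppress=True)
print("tips top z217",p2w("top",[o(122,285),o(200,234),o(280,185)],215))
print("tips side",p2w("side",[s(65,100),s(127,125),s(193,150)],215))
for a,b in (((65,100),(122,285)),((127,125),(200,234)),((193,150),(280,185))): print(tri(s(*a),o(*b)))
hs=[0,0]
for n in("top","side"):
    f=cam(n,False);hsv=cv2.cvtColor(f["color"],cv2.COLOR_RGB2HSV);H,S,V=cv2.split(hsv)
    red=((H<6)|(H>174))&(S>150)&(V>60); red=red.astype(np.uint8)
    k,l,st,c=cv2.connectedComponentsWithStats(red)
    print(n,"red",[(st[i],c[i]) for i in range(1,k) if st[i][4]>12])
    og=((H>=7)&(H<20)&(S>150)&(V>70)).astype(np.uint8)
    k,l,st,c=cv2.connectedComponentsWithStats(og)
    print(n,"or",[(st[i],c[i]) for i in range(1,k) if st[i][4]>30])
    i=1+np.argmax(st[1:,4]); cs,_=cv2.findContours((l==i).astype(np.uint8),0,2)
    q=cv2.approxPolyDP(cs[0],4,True).reshape(-1,2);print(q); print(p2w(n,q,24))
E
```

```text
tips top z217 [[474.5 423.4 215. ]
 [520.5 353.3 215. ]
 [564.7 281.5 215. ]]
tips side [[472.9 415.8 215. ]
 [516.8 342.8 215. ]
 [562.4 271.9 215. ]]
(array([475.5, 425.2, 209.5]), [np.float64(0.33294794215148504), np.float64(0.33294794215148044)])
(array([521.6, 355.5, 206.9]), [np.float64(0.10029864065121818), np.float64(0.10029864065116631)])
(array([566.6, 282.9, 207.6]), [np.float64(0.5253540773296882), np.float64(0.5253540773299278)])
top red []
top or [(array([ 203,  174,   69,   63, 1999], dtype=int32), array([236.2, 204.1]))]
[[253 174]
 [204 205]
 [221 236]
 [271 202]]
[[592.9 257.9  24. ]
 [495.5 411.1  24. ]
 [398.6 354.8  24. ]
 [504.1 200.1  24. ]]
side red [(array([368, 178,  16,  16, 154], dtype=int32), array([375. , 185.6])), (array([435, 219,  12,  10,  81], dtype=int32), array([440.6, 224.1])), (array([433, 233,  11,   7,  44], dtype=int32), array([437.5, 236.7]))]
side or [(array([ 172,    0,   50,  106, 2962], dtype=int32), array([196.8,  57. ])), (array([214,   0,  17,  99, 609], dtype=int32), array([222.1,  46.7])), (array([234,   0,   4,  26,  39], dtype=int
[... 474 characters left out ...]
 258,  159,   76,   47, 1810], dtype=int32), array([295.1, 180.6]))]
[[265   0]
 [270  79]
 [308  83]
 [314  42]
 [317  82]
 [320   0]
 [315   0]
 [312  46]
 [306   0]
 [305  28]
 [301   0]
 [293   0]
 [293  25]
 [290   0]
 [289  26]
 [282   0]
 [279  69]
 [272   0]]
[[ 900.5 1840.4   24. ]
 [ 630.1  950.4   24. ]
 [ 760.4  863.7   24. ]
 [ 936.6 1227.7   24. ]
 [ 797.3  858.7   24. ]
 [1183.6 1739.6   24. ]
 [1157.8 1748.9   24. ]
 [ 911.  1189.6   24. ]
 [1111.2 1765.6   24. ]
 [ 959.4 1397.9   24. ]
 [1085.4 1774.9   24. ]
 [1044.2 1789.6   24. ]
 [ 918.1 1453.9   24. ]
 [1028.8 1795.1   24. ]
 [ 895.2 1448.6   24. ]
 [ 987.6 1809.6   24. ]
 [ 693.8 1022.5   24. ]
 [ 936.3 1827.8   24. ]]
```

```bash
python3 - <<'E'
from h import *
np.set_printoptions(precision=1,suppress=True)
for n,z in(("top",6),("side",6)):
    f=cam(n,False);hsv=cv2.cvtColor(f["color"],cv2.COLOR_RGB2HSV);H,S,V=cv2.split(hsv)
    m=((H>100)&(H<130)&(S>90)&(V>40)).astype(np.uint8)
    k,l,st,c=cv2.connectedComponentsWithStats(m)
    for i in range(1,k):
        if st[i][4]<500: continue
        cs,_=cv2.findContours((l==i).astype(np.uint8),0,1); w=p2w(n,cs[0].reshape(-1,2),z)
        (cx,cy),rad=cv2.minEnclosingCircle(w[:,:2].astype(np.float32))
        A=np.c_[2*w[:,:2],np.ones(len(w))]; b=(w[:,:2]**2).sum(1); q=np.linalg.lstsq(A,b,rcond=None)[0]
        print(n,st[i],"circle",q[:2],np.sqrt(q[2]+q[0]**2+q[1]**2),cx,cy,rad)
crop("top",295,140,100,95,6,"t_pot.png"); crop("side",305,170,100,110,5,"s_pot.png")
crop("top",140,110,145,100,5.5,"t_rack.png"); crop("side",255,75,115,140,4.2,"s_rack.png")
E
```

```text
top [ 411  175   58   57 2545] circle [ 501.1 -328.7] 88.93244236198521 501.3978271484375 -328.76080322265625 91.40571594238281
top [ 612  315   28   52 1006] circle [  60.3 -939. ] 64.52185427754235 59.614585876464844 -935.4561767578125 86.82819366455078
side [ 293  106   55   47 1366] circle [675.4 565.8] 108.0322935236136 680.1828002929688 570.6181640625 176.4532470703125
side [ 360  318   87   77 5188] circle [ 498.9 -331.5] 91.3297976957705 498.8598327636719 -331.63531494140625 92.70838165283203
```

View pics/t_pot.png

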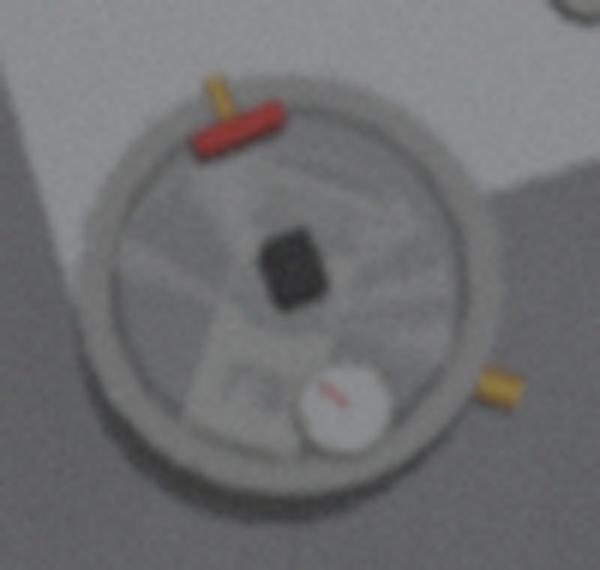

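View pics/s_pot.png

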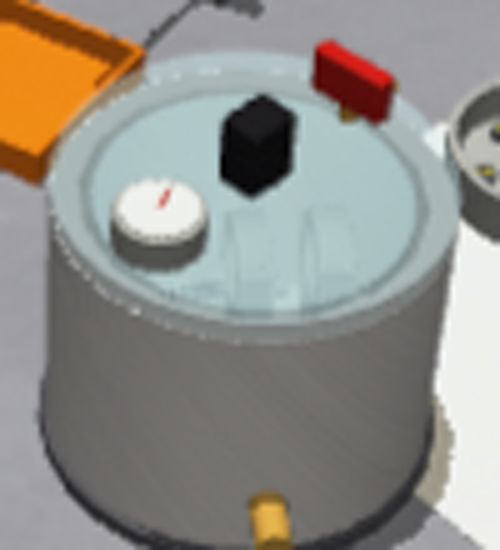

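View pics/t_rack.png

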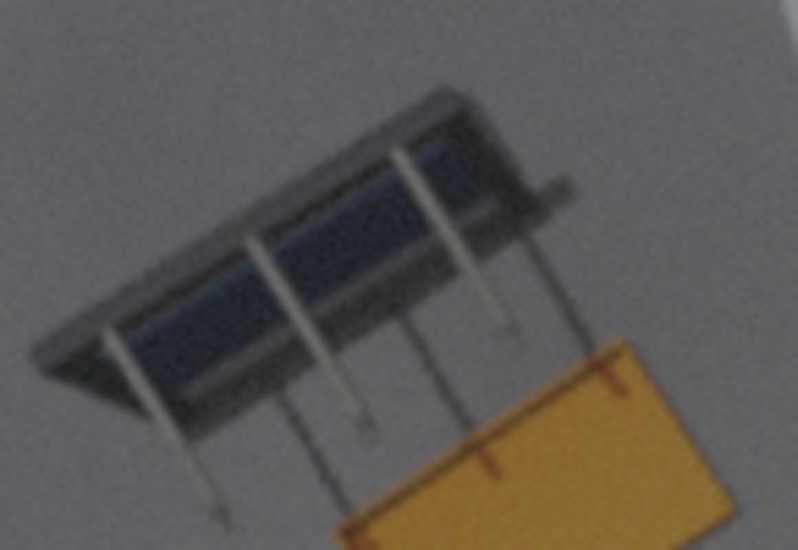

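View pics/s_rack.png

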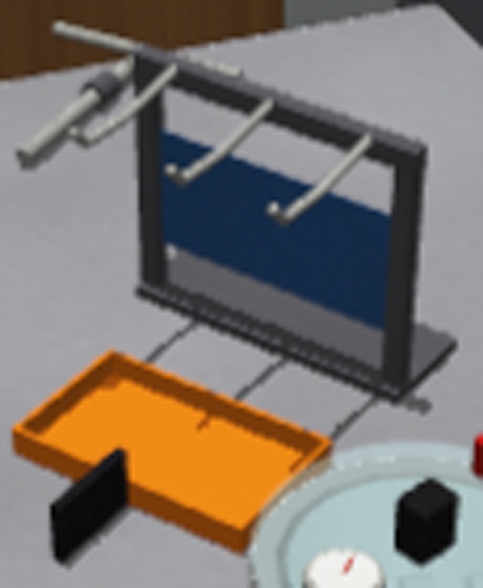

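```bash
python3 - <<'E'
from h import *
np.set_printoptions(precision=1,suppress=True)
t=lambda x,y:((x+.5)/6+295-.5,(y+.5)/6+140-.5)
s=lambda x,y:((x+.5)/5+305-.5,(y+.5)/5+170-.5)
for nm,z,a,b in(("handle",207,(294,267),(262,113)),("tap",203,(239,128),(357,68)),("gauge",187,(345,407),(160,209))):
    print(nm,p2w("top",[t(*a)],z)[0],p2w("side",[s(*b)],z)[0],tri(s(*b),t(*a)))
C=lambda w:(lambda q:(q[:2],np.sqrt(q[2]+q[0]**2+q[1]**2)))(np.linalg.lstsq(np.c_[2*w[:,:2],np.ones(len(w))],(w[:,:2]**2).sum(1),rcond=None)[0])
print("rim",C(p2w("top",[t(*q) for q in((82,285),(497,285),(290,73),(290,492),(140,140),(440,145),(140,430),(440,430))],161)))
print("rim s",C(p2w("side",[s(*q) for q in((46,190),(462,185),(250,52),(265,335),(100,290),(420,290),(130,90),(400,100))],167)))
print("tap ends",p2w("top",[t(200,142),t(280,114)],203))
print("tap ends s",p2w("side",[s(325,45),s(388,88)],203))
R=lambda x,y:((x+.5)/5.5+140-.5,(y+.5)/5.5+110-.5)
S=lambda x,y:((x+.5)/4.2+255-.5,(y+.5)/4.2+75-.5)
print(p2w("top",[R(222,520),R(366,428),R(512,338)],213)); print(p2w("side",[S(76,136),S(172,170),S(275,210)],213))
print("crossbar",p2w("top",[R(35,358),R(440,88)],216), p2w("side",[S(138,50),S(425,150)],216))
E
```

```text
handle [529.5 -16.4 207. ] [530.4 -19.2 207. ] (array([530.7, -16.9, 205. ]), [np.float64(0.9068401026307313), np.float64(0.9068401026306794)])
tap [594.    7.5 203. ] [590.8  -1.4 203. ] (array([595.9,   7.2, 195. ]), [np.float64(0.23914875888862885), np.float64(0.23914875888855094)])
gauge [468.6 -39.8 187. ] [467.6 -42.8 187. ] (array([468.9, -40. , 184.2]), [np.float64(0.05322373426754577), np.float64(0.05322373426750875)])
rim (array([529.9, -16.4]), np.float64(97.37927556804985))
rim s (array([526.6, -26.2]), np.float64(100.71410693560149))
tap ends [[587.6  25.2 203. ]
 [600.3 -11.1 203. ]]
tap ends s [[584.7  20.5 203. ]
 [597.4 -20.7 203. ]]
[[476.2 425.2 213. ]
 [521.5 354.4 213. ]
 [565.9 282.8 213. ]]
[[470.6 418.7 213. ]
 [516.7 351.7 213. ]
 [562.1 279.  213. ]]
crossbar [[557.4 523.3 216. ]
 [692.8 322.  216. ]] [[552.3 516.4 216. ]
 [687.3 308.1 216. ]]
```

```bash
cat >> h.py <<'E'
def plan(x,y,z,yaw=None,step=38):
    """z = TCP z. prints tool-frame delta. rotate first (8 rows) or last"""
    s=sense(); p=s["eef_pos"]; R=Ro.from_euler("xyz",s["tcp_rot"]).as_matrix()
    d=R.T@(np.array([x,y,z])-p); n=max(1,int(np.ceil(np.linalg.norm(d)/step)))
    print("now",np.round(p,1),np.round(s["tcp_rot"],3),"open",round(s["opening"],3),"F",np.round(s["contact_force"],1),"t",round(s["clock"],2))
    print("tool delta",np.round(d,1),"rows",n,"each",np.round(d/n,2))
    if yaw is not None:
        G=Ro.from_euler("xyz",[np.pi,0,yaw]).as_matrix(); rv=Ro.from_matrix(R.T@G).as_rotvec(); k=int(np.ceil(np.linalg.norm(rv)/.115))
        d2=G.T@(np.array([x,y,z])-p)
        print("rotvec",np.round(rv,4),"rows",k,"each",np.round(rv/max(k,1),4),"| delta after turning",np.round(d2,1),"each",np.round(d2/n,2))
E
python3 -c "
from h import *
plan(594,5,440,1.916)"
```

```text
now [178.  599.1 404.7] [-3.142  0.     2.853] open 1.0 F [ 0.5 -0.5  0.3] t 0.5
tool delta [-568.  -451.1  -35.3] rows 20 each [-28.4  -22.55  -1.77]
rotvec [-0.      0.      0.9368] rows 9 each [-0.      0.      0.1041] | delta after turning [-699.8  190.4  -35.3] each [-34.99   9.52  -1.77]
```

```bash
python3 -m creep '[[0,0,0,-28.4,-22.5,-4,0],[0,0,0,-28.4,-22.5,-4,0],[0,0,0,-28.4,-22.5,-4,0],[0,0,0,-28.4,-22.5,-4,0],[0,0,0,-28.4,-22.5,-4,0],[0,0,0,-28.4,-22.5,-4,0],[0,0,0,-28.4,-22.5,-4,0],[0,0,0,-28.4,-22.5,-4,0],[0,0,0,-28.4,-22.5,-4,0],[0,0,0,-28.4,-22.5,-4,0]]' 60
python3 -c "
from h import *
plan(594,5,440,1.916)"
```

```text
clock: 1.33
eef_pos: [390.1, 295.4, 445.1]
tcp_rot: [3.138, -0.0, 2.863]
contact_force: [1.4, 0.5, -0.0]
opening: 0.991
now [390.1 295.4 445.1] [ 3.138 -0.     2.863] open 0.991 F [ 1.4  0.5 -0. ] t 1.33
tool delta [-275.9 -223.1    4.3] rows 10 each [-27.59 -22.31   0.43]
rotvec [ 0.0033 -0.0018  0.947 ] rows 9 each [ 0.0004 -0.0002  0.1052] | delta after turning [-342.3   93.6    5.1] each [-34.23   9.36   0.51]
```

Tracks well. Continue, then turn.

```bash
python3 -m creep '[[0,0,0,-28,-22.3,0,0.5],[0,0,0,-28,-22.3,0,0.5],[0,0,0,-28,-22.3,0,0.5],[0,0,0,-28,-22.3,0,0.5],[0,0,0,-28,-22.3,0,0.5],[0,0,0,-28,-22.3,0,0.5],[0,0,0,-28,-22.3,0,0.5],[0,0,0,-28,-22.3,0,0.5],[0,0,0,-28,-22.3,0,0.5],[0,0,0,-20,-18,0,0.5]]'
python3 -m creep '[[0,0,0.105,0,0,0,0.5],[0,0,0.105,0,0,0,0.5],[0,0,0.105,0,0,0,0.5],[0,0,0.105,0,0,0,0.5],[0,0,0.105,0,0,0,0.5],[0,0,0.105,0,0,0,0.5],[0,0,0.105,0,0,0,0.5],[0,0,0.105,0,0,0,0.5],[0,0,0.105,0,0,0,0.5],[0,0,0,0,0,0,0.5]]'
python3 -c "
from h import *
plan(594,5,440,1.916)
crop('side',280,60,150,150,4,'s1.png'); crop('top',290,100,120,120,4.5,'t1.png')"
```

```text
clock: 2.17
eef_pos: [599.4, -8.0, 448.5]
tcp_rot: [3.133, 0.007, 2.862]
contact_force: [0.5, 0.4, 0.0]
opening: 0.498
clock: 3.0
eef_pos: [602.8, -16.2, 447.8]
tcp_rot: [3.131, -0.001, 1.863]
contact_force: [-0.3, 0.6, 0.5]
opening: 0.501
now [602.8 -16.2 447.8] [ 3.131e+00 -1.000e-03  1.863e+00] open 0.501 F [-0.3  0.6  0.5] t 3.0
tool delta [22.8 -2.5  7.8] rows 1 each [22.82 -2.45  7.8 ]
rotvec [ 0.0111 -0.001  -0.0529] rows 1 each [ 0.0111 -0.001  -0.0529] | delta after turning [22.9 -1.2  7.8] each [22.92 -1.16  7.79]
```

View pics/s1.png

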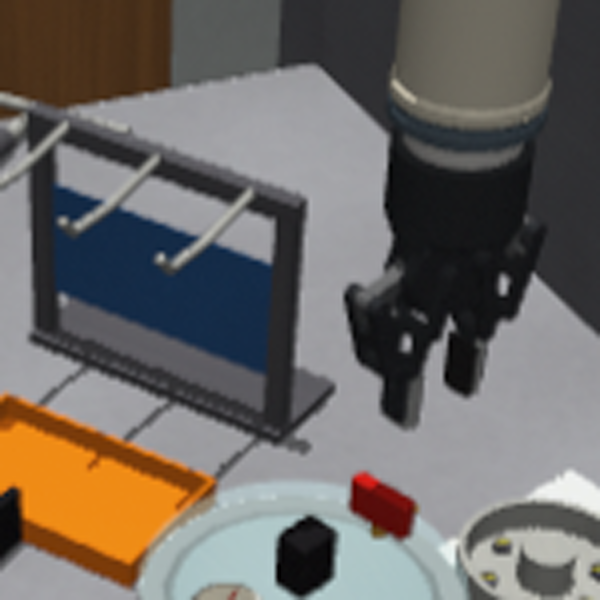

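View pics/t1.png

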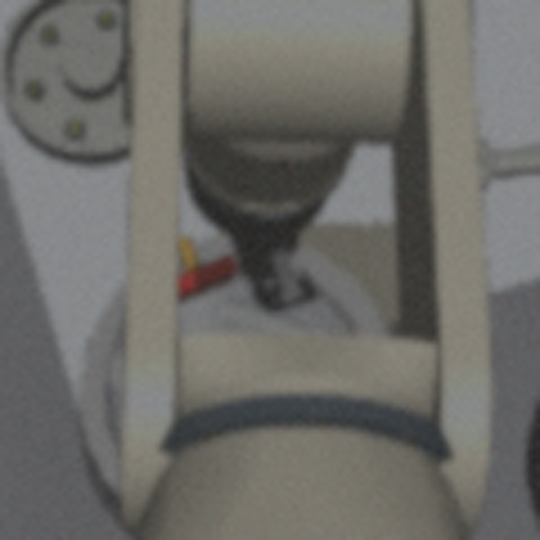

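```bash
python3 - <<'E'
from h import *
np.set_printoptions(precision=1,suppress=True)
s=sense();R=Ro.from_euler("xyz",s["tcp_rot"]).as_matrix()
for L in (165,170,173):
  for off in (25,):
    P=[s["eef_pos"]+R@np.array([0,o,L]) for o in(off,-off)]
    print(L,w2p("side",P),w2p("top",P))
P=[s["eef_pos"]+R@np.array([x,o,L]) for o in(21,28,-21,-28) for x in(-11,11) for L in(125,168)]
crop("side",360,110,70,70,8,"s1b.png",w2p("side",P))
E
```

```text
165 [[394.7 154.2]
 [379.6 162.4]] [[341.3 140.9]
 [347.4 159.3]]
170 [[394.4 156. ]
 [379.4 164.2]] [[341.2 141.4]
 [347.2 159.7]]
173 [[394.3 157. ]
 [379.3 165.2]] [[341.2 141.7]
 [347.2 159.9]]
```

View pics/s1b.png

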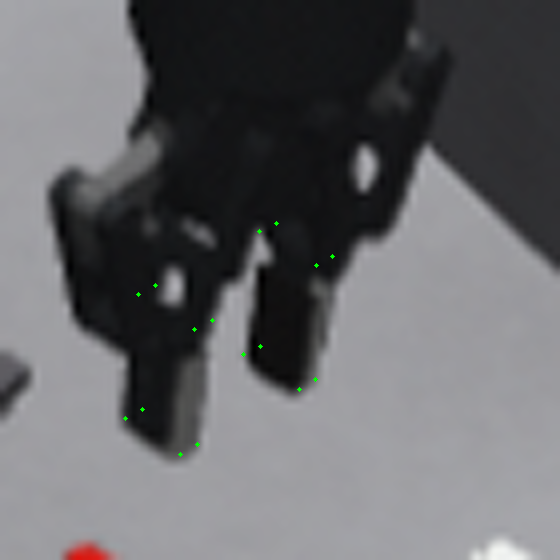

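```bash
cat >> h.py <<'E'
def box(c,yaw,hx,hy,z0,z1):
    Rz=Ro.from_euler("z",yaw).as_matrix()
    return [np.array([c[0],c[1],0])+Rz@np.array([a*hx,b*hy,z]) for a in(-1,1) for b in(-1,1) for z in(z0,z1)]
E
python3 - <<'E'
from h import *
yaw=.345
for i,L in enumerate([(530,-18),(528.5,-20)]):
    c=np.array(L)+68*np.array([np.cos(yaw),np.sin(yaw)])
    P=box(c,yaw,6,22,175,203)+box(L,yaw,15,12,167,207)+[np.array([L[0]+100*np.cos(a),L[1]+100*np.sin(a),167]) for a in np.arange(0,6.28,.3)]
    crop("side",305,165,100,95,6,f"fit{i}.png",w2p("side",P))
E
python3 -c "
import cv2,numpy as np
cv2.imwrite('pics/fit.png',cv2.resize(np.hstack([cv2.imread(f'pics/fit{i}.png') for i in (0,1)]),(800,380)))"
```

```text
(no output)
```

View pics/fit.png

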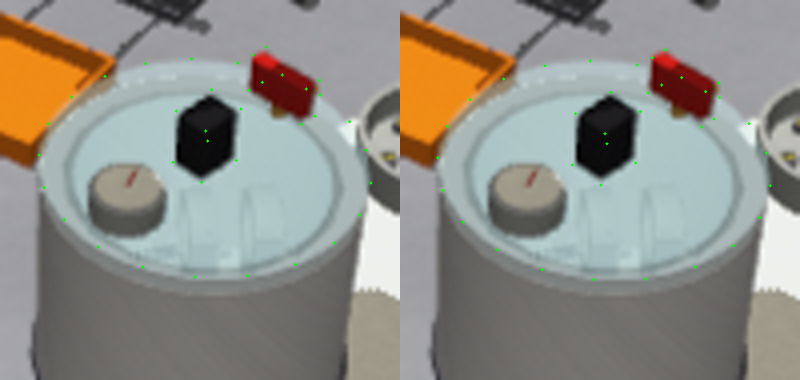

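```bash
python3 -m creep '[[0.0111,-0.001,-0.0529,22,-3,8,0.5],[0,0,0,0,0,0,0.5]]'
python3 -c "
from h import *
plan(593,4,349,1.916)"
```

```text
clock: 3.42
eef_pos: [593.6, 3.9, 439.7]
tcp_rot: [3.141, 0.0, 1.928]
contact_force: [-0.3, -0.2, -1.0]
opening: 0.5
now [593.6   3.9 439.7] [3.141 0.    1.928] open 0.5 F [-0.3 -0.2 -1. ] t 3.42
tool delta [ 0.3 -0.5 90.7] rows 3 each [ 0.09 -0.18 30.25]
rotvec [0.0003 0.0003 0.0121] rows 1 each [0.0003 0.0003 0.0121] | delta after turning [ 0.2 -0.5 90.7] each [ 0.08 -0.17 30.25]
```

```bash
python3 -m creep '[[0,0,0.012,0,0,22,0.5],[0,0,0,0,0,22,0.5],[0,0,0,0,0,22,0.5],[0,0,0,0,0,22,0.5],[0,0,0,0,0,0,0.5]]'
python3 -c "
from h import *
plan(593,4,349,1.916)
crop('side',340,120,80,100,6,'s2.png')"
```

```text
clock: 3.83
eef_pos: [594.8, 4.3, 351.5]
tcp_rot: [3.135, 0.003, 1.924]
contact_force: [-1.3, -0.3, -0.6]
opening: 0.501
now [594.8   4.3 351.5] [3.135e+00 3.000e-03 1.924e+00] open 0.501 F [-1.3 -0.3 -0.6] t 3.83
tool delta [ 0.3 -1.8  2.5] rows 1 each [ 0.32 -1.82  2.46]
rotvec [0.0064 0.003  0.0082] rows 1 each [0.0064 0.003  0.0082] | delta after turning [ 0.3 -1.8  2.5] each [ 0.3  -1.81  2.47]
```

View pics/s2.png

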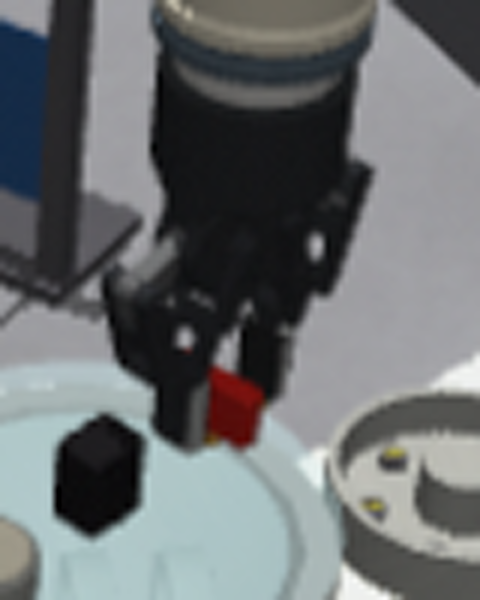

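Side view: fingers straddle the red bar (about (230,410) in the crop), clear of the handle. Close.

```bash
python3 -m creep '[[0,0,0,0,-1,0,0.9],[0,0,0,0,0,0,0.9],[0,0,0,0,0,0,1],[0,0,0,0,0,0,1],[0,0,0,0,0,0,1],[0,0,0,0,0,0,1],[0,0,0,0,0,0,1],[0,0,0,0,0,0,1]]' 40
python3 -c "
from h import *
plan(593,4,349,1.916)"
```

```text
clock: 4.55
eef_pos: [595.2, 3.5, 358.0]
tcp_rot: [3.13, 0.005, 1.925]
contact_force: [0.4, 0.3, -5.1]
opening: 0.131
now [595.2   3.5 358. ] [3.13  0.005 1.925] open 0.131 F [ 0.4  0.3 -5.1] t 4.55
tool delta [ 1.3 -2.   9. ] rows 1 each [ 1.32 -1.98  9.  ]
rotvec [0.0117 0.0051 0.0093] rows 1 each [0.0117 0.0051 0.0093] | delta after turning [ 1.3 -1.9  9. ] each [ 1.26 -1.89  9.03]
```

```bash
python3 -m creep '[[0,0,-0.115,0,0,0.3,1],[0,0,-0.115,0,0,0.3,1],[0,0,-0.115,0,0,0.3,1],[0,0,-0.115,0,0,0.3,1],[0,0,-0.115,0,0,0.3,1],[0,0,-0.115,0,0,0.3,1]]' 
python3 -c "
from h import *
plan(593,4,358,3.44)"
```

```text
clock: 5.05
eef_pos: [596.7, 4.1, 357.8]
tcp_rot: [3.132, 0.015, 2.641]
contact_force: [0.1, 0.1, -4.0]
opening: 0.132
now [596.7   4.1 357.8] [3.132 0.015 2.641] open 0.132 F [ 0.1  0.1 -4. ] t 5.05
tool delta [ 3.2 -1.9 -0.3] rows 1 each [ 3.18 -1.88 -0.3 ]
rotvec [ 0.0027  0.0178 -0.7988] rows 7 each [ 0.0004  0.0025 -0.1141] | delta after turning [ 3.6  1.  -0.2] each [ 3.57  0.97 -0.24]
```

```bash
python3 -m creep '[[0,0.003,-0.115,0.3,0,0,1],[0,0.003,-0.115,0.3,0,0,1],[0,0.003,-0.115,0.3,0,0,1],[0,0.003,-0.115,0.3,0,0,1],[0,0.003,-0.115,0.3,0,0,1],[0,0.003,-0.11,0.3,0,0,1],[0,0,-0.04,0,0,0,1],[0,0,0,0,0,0,1]]' 
python3 -c "
from h import *
plan(593,4,358,3.44); print(sense()['wrist_torque'])"
```

```text
clock: 5.72
eef_pos: [597.0, 5.4, 359.4]
tcp_rot: [3.138, 0.008, -2.873]
contact_force: [-0.3, -0.4, -5.1]
opening: 0.132
now [597.    5.4 359.4] [ 3.138  0.008 -2.873] open 0.132 F [-0.3 -0.4 -5.1] t 5.72
tool delta [ 4.2 -0.3  1.4] rows 1 each [ 4.24 -0.32  1.4 ]
rotvec [ 0.0037  0.008  -0.0296] rows 1 each [ 0.0037  0.008  -0.0296] | delta after turning [ 4.2 -0.2  1.4] each [ 4.24 -0.19  1.44]
[ 0.09037735 -0.23522665 -0.00201404]
```

```bash
python3 -m creep '[[0,0,-0.05,0,0,0,1],[0,0,-0.02,0,0,0,1],[0,0,0,0,0,0,1]]' 
python3 -c "
from h import *
plan(593,4,358,3.44); print(sense()['wrist_torque'])"
python3 -m creep '[[0,0,0,0,0,0,0.4],[0,0,0,0,0,0,0.4],[0,0,0,0,0,0,0.4],[0,0,0,0,0,-20,0.4],[0,0,0,0,0,-30,0.4],[0,0,0,0,0,-30,0.4],[0,0,0,0,0,-10,0.4]]'
python3 -c "
from h import *
plan(529,-19,500,3.486)
crop('side',280,100,130,160,3.7,'s3.png'); crop('top',290,100,120,120,4.5,'t3.png')"
```

```text
clock: 5.97
eef_pos: [597.2, 5.6, 359.5]
tcp_rot: [3.138, 0.009, -2.805]
contact_force: [-0.6, 0.2, -5.8]
opening: 0.128
now [597.2   5.6 359.5] [ 3.138  0.009 -2.805] open 0.128 F [-0.6  0.2 -5.8] t 5.97
tool delta [ 4.4 -0.1  1.4] rows 1 each [ 4.45 -0.1   1.43]
rotvec [0.0035 0.0087 0.0384] rows 1 each [0.0035 0.0087 0.0384] | delta after turning [ 4.4 -0.3  1.5] each [ 4.43 -0.27  1.47]
[-0.00134556 -0.21454725  0.0273662 ]
clock: 6.55
eef_pos: [596.6, 4.9, 451.9]
tcp_rot: [3.138, 0.006, -2.813]
contact_force: [1.2, 0.9, 0.1]
opening: 0.603
now [596.6   4.9 451.9] [ 3.138  0.006 -2.813] open 0.603 F [1.2 0.9 0.1] t 6.55
tool delta [ 71.4  -0.7 -48.5] rows 3 each [ 23.79  -0.22 -16.18]
rotvec [ 0.0037  0.0065 -0.0157] rows 1 each [ 0.0037  0.0065 -0.0157] | delta after turning [ 71.7   0.3 -48.1] each [ 23.89   0.09 -16.02]
```

View pics/s3.png

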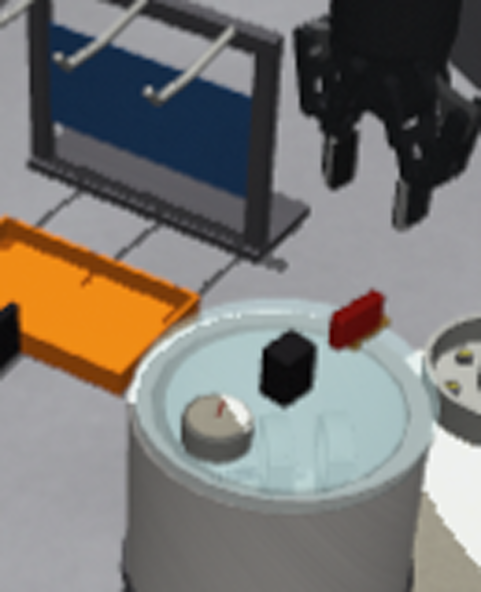

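View pics/t3.png

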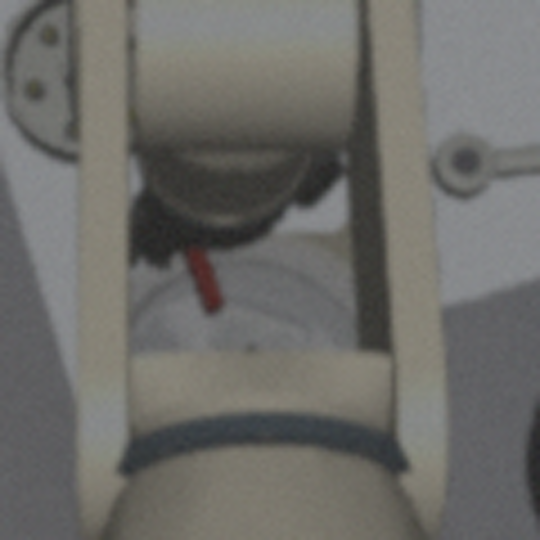

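```bash
python3 -m creep '[[0.003,0.006,-0.01,24,-0.2,0,0.3],[0,0,0,24,0,10,0.3],[0,0,0,21,0,10,0.3],[0,0,0,0,0,10,0.3],[0,0,0,0,0,0,0.3]]'
python3 -c "
from h import *
plan(529,-19,350,3.486)"
```

```text
clock: 7.07
eef_pos: [527.7, -18.3, 413.0]
tcp_rot: [3.14, -0.003, -2.803]
contact_force: [-0.3, -0.2, -0.7]
opening: 0.702
now [527.7 -18.3 413. ] [ 3.140e+00 -3.000e-03 -2.803e+00] open 0.702 F [-0.3 -0.2 -0.7] t 7.07
tool delta [-1.1 -1.2 63. ] rows 2 each [-0.57 -0.61 31.52]
rotvec [ 0.0021 -0.0032 -0.0059] rows 1 each [ 0.0021 -0.0032 -0.0059] | delta after turning [-0.9 -1.1 63. ] each [-0.47 -0.55 31.52]
```

```bash
python3 -m creep '[[0,0,0,-0.6,-0.5,20,0.3],[0,0,0,-0.5,-0.5,20,0.3],[0,0,0,0,0,20,0.3],[0,0,0,0,0,4,0.3],[0,0,0,0,0,0,0.3]]'
python3 -c "
from h import *
plan(529,-19,350,3.486)
crop('side',300,120,100,130,4.5,'s4.png')"
```

```text
clock: 7.48
eef_pos: [530.5, -18.2, 344.1]
tcp_rot: [3.139, -0.005, -2.804]
contact_force: [-0.1, 0.7, 0.8]
opening: 0.705
now [530.5 -18.2 344.1] [ 3.139 -0.005 -2.804] open 0.705 F [-0.1  0.7  0.8] t 7.48
tool delta [ 1.7 -0.2 -5.9] rows 1 each [ 1.69 -0.21 -5.93]
rotvec [ 0.003  -0.0048 -0.0072] rows 1 each [ 0.003  -0.0048 -0.0072] | delta after turning [ 1.7 -0.2 -5.9] each [ 1.66 -0.21 -5.94]
```

View pics/s4.png

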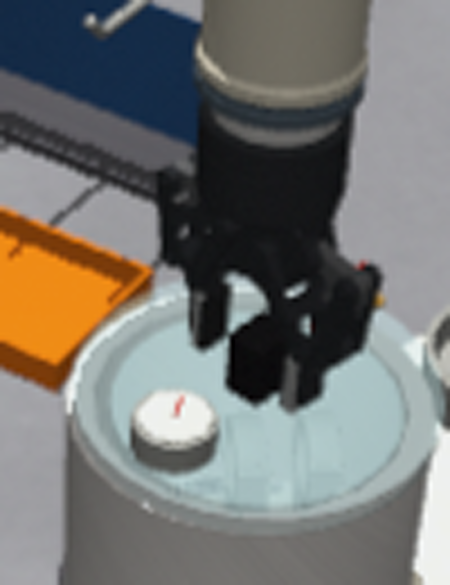

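```bash
python3 -m creep '[[0,0,0,1.5,0,-4,0.9],[0,0,0,0,0,0,0.9],[0,0,0,0,0,0,1],[0,0,0,0,0,0,1],[0,0,0,0,0,0,1],[0,0,0,0,0,0,1]]' 90
python3 -c "
from h import *
plan(529,-19,350,3.486)"
```

```text
clock: 8.03
eef_pos: [530.1, -18.6, 351.8]
tcp_rot: [3.14, -0.002, -2.804]
contact_force: [0.1, -0.3, -5.5]
opening: 0.266
now [530.1 -18.6 351.8] [ 3.140e+00 -2.000e-03 -2.804e+00] open 0.266 F [ 0.1 -0.3 -5.5] t 8.03
tool delta [ 1.2 -0.   1.8] rows 1 each [ 1.18 -0.01  1.8 ]
rotvec [ 0.0018 -0.0018 -0.007 ] rows 1 each [ 0.0018 -0.0018 -0.007 ] | delta after turning [ 1.2 -0.   1.8] each [ 1.19 -0.    1.8 ]
```

```bash
python3 -m creep '[[0,0,0,0,0,-8,1],[0,0,0,0,0,-8,1],[0,0,0,0,0,-15,1],[0,0,0,0,0,-25,1],[0,0,0,0,0,-25,1],[0,0,0,0,0,0,1]]' 90
python3 -c "
from h import *
plan(500,-330,420,3.486)
crop('side',280,60,160,180,3.3,'s5.png')"
```

```text
clock: 8.53
eef_pos: [529.0, -18.6, 436.6]
tcp_rot: [3.137, -0.007, -2.804]
contact_force: [0.7, -0.4, -4.0]
opening: 0.268
now [529.  -18.6 436.6] [ 3.137 -0.007 -2.804] open 0.268 F [ 0.7 -0.4 -4. ] t 8.53
tool delta [ 130.3 -284.3   16.4] rows 9 each [ 14.48 -31.59   1.82]
rotvec [ 0.0041 -0.0071 -0.0072] rows 1 each [ 0.0041 -0.0071 -0.0072] | delta after turning [ 132.5 -283.3   16.6] each [ 14.72 -31.48   1.85]
```

View pics/s5.png

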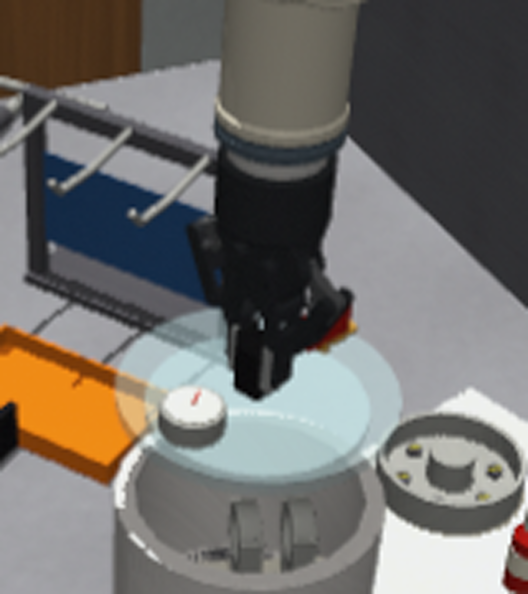

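```bash
python3 -m creep '[[0,0,0,10,-20,2,1],[0,0,0,15,-32,2,1],[0,0,0,15,-32,2,1],[0,0,0,15,-32,2,1],[0,0,0,15,-32,2,1],[0,0,0,15,-32,2,1],[0,0,0,15,-32,2,1],[0,0,0,14,-30,2,1],[0,0,0,12,-25,2,1],[0,0,0,6,-10,0,1]]' 90
python3 -c "
from h import *
plan(500,-330,300,3.486)"
```

```text
clock: 9.42
eef_pos: [490.5, -332.3, 402.0]
tcp_rot: [3.127, -0.016, -2.797]
contact_force: [-0.2, 0.6, -5.9]
opening: 0.262
now [ 490.5 -332.3  402. ] [ 3.127 -0.016 -2.797] open 0.262 F [-0.2  0.6 -5.9] t 9.42
tool delta [-11.3  -2.6 101.8] rows 3 each [-3.78 -0.86 33.93]
rotvec [ 0.0151 -0.0158  0.0001] rows 1 each [ 0.0151 -0.0158  0.0001] | delta after turning [ -9.7  -1.1 102. ] each [-3.25 -0.35 33.99]
```

```bash
python3 -m creep '[[0.015,-0.016,0,-5,-0.6,20,1],[0,0,0,-3,-0.5,28,1],[0,0,0,0,0,28,1],[0,0,0,0,0,20,1],[0,0,0,0,0,0,1]]' 90
python3 -c "
from h import *
plan(500,-330,225,3.486)
crop('side',300,200,200,200,2.9,'s6.png')"
```

```text
clock: 9.83
eef_pos: [495.2, -333.6, 297.4]
tcp_rot: [3.14, -0.002, -2.804]
contact_force: [-0.8, 0.7, -5.4]
opening: 0.265
now [ 495.2 -333.6  297.4] [ 3.140e+00 -2.000e-03 -2.804e+00] open 0.265 F [-0.8  0.7 -5.4] t 9.83
tool delta [-5.8  1.6 72.4] rows 2 each [-2.9   0.82 36.21]
rotvec [ 0.002  -0.0016 -0.0063] rows 1 each [ 0.002  -0.0016 -0.0063] | delta after turning [-5.7  1.7 72.4] each [-2.85  0.87 36.22]
```

View pics/s6.png

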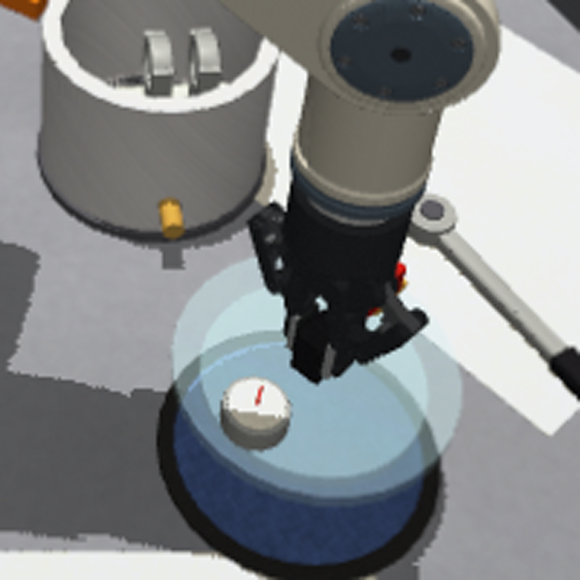

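```bash
python3 -m creep '[[0,0,0,-3,1,22,1],[0,0,0,-3,1,22,1],[0,0,0,0,0,18,1],[0,0,0,0,0,5,1],[0,0,0,0,0,0,1]]' 90
python3 -c "
from h import *
plan(500,-330,214,3.486)"
```

```text
clock: 10.3
eef_pos: [502.9, -329.7, 234.9]
tcp_rot: [-3.139, 0.003, -2.803]
contact_force: [-0.2, -0.1, -4.8]
opening: 0.263
now [ 502.9 -329.7  234.9] [-3.139e+00  3.000e-03 -2.803e+00] open 0.263 F [-0.2 -0.1 -4.8] t 10.3
tool delta [ 2.9  0.8 20.9] rows 1 each [ 2.88  0.77 20.86]
rotvec [-0.0029  0.0026 -0.0054] rows 1 each [-0.0029  0.0026 -0.0054] | delta after turning [ 2.8  0.7 20.9] each [ 2.82  0.72 20.87]
```

```bash
python3 -m creep '[[0,0,0,2,0.5,10,1],[0,0,0,0,0,6,1],[0,0,0,0,0,3,1],[0,0,0,0,0,2,1]]' 90
python3 -c "
from h import *
plan(500,-330,214,3.486)"
```

```text
clock: 10.63
eef_pos: [502.4, -330.9, 216.9]
tcp_rot: [-3.134, 0.006, -2.802]
contact_force: [-0.3, -0.2, -4.6]
opening: 0.263
now [ 502.4 -330.9  216.9] [-3.134  0.006 -2.802] open 0.263 F [-0.3 -0.2 -4.6] t 10.63
tool delta [2.  1.6 2.9] rows 1 each [1.99 1.65 2.89]
rotvec [-0.0079  0.0063 -0.005 ] rows 1 each [-0.0079  0.0063 -0.005 ] | delta after turning [2.  1.6 2.9] each [1.96 1.64 2.92]
```

```bash
python3 -m creep '[[0,0,0,0,0,2,1],[0,0,0,0,0,2,1],[0,0,0,0,0,1,1]]' 90
python3 -m creep '[[0,0,0,0,0,0,0.3],[0,0,0,0,0,0,0.3],[0,0,0,0,0,0,0.3]]'
python3 -c "
from h import *
plan(500,-330,330,3.486)"
```

```text
clock: 10.88
eef_pos: [503.1, -331.4, 213.2]
tcp_rot: [-3.132, 0.008, -2.803]
contact_force: [-2.1, 1.0, 6.5]
opening: 0.265
clock: 11.13
eef_pos: [504.1, -332.1, 214.9]
tcp_rot: [-3.129, 0.01, -2.803]
contact_force: [-0.3, 0.8, 0.5]
opening: 0.682
now [ 504.1 -332.1  214.9] [-3.129  0.01  -2.803] open 0.682 F [-0.3  0.8  0.5] t 11.13
tool delta [   2.     1.9 -115.2] rows 4 each [  0.49   0.48 -28.79]
rotvec [-0.0127  0.0102 -0.0054] rows 1 each [-0.0127  0.0102 -0.0054] | delta after turning [   3.1    3.4 -115.1] each [  0.78   0.85 -28.78]
```

```bash
python3 -m creep '[[-0.012,0.01,0,1,1,-15,0.3],[0,0,0,0,0,-35,0.3],[0,0,0,0,0,-38,0.3],[0,0,0,0,0,-38,0.3],[0,0,0,0,0,-38,0.1],[0,0,0,0,0,-38,0.1],[0,0,0,0,0,0,0.1]]'
python3 -c "
from h import *
plan(540,-19,430,2.9)
crop('side',290,150,130,130,4.5,'s7.png'); crop('top',290,130,200,130,4,'t7.png')"
```

```text
clock: 11.72
eef_pos: [502.5, -331.4, 425.5]
tcp_rot: [3.141, -0.001, -2.803]
contact_force: [0.6, -0.7, 0.6]
opening: 0.903
now [ 502.5 -331.4  425.5] [ 3.141e+00 -1.000e-03 -2.803e+00] open 0.903 F [ 0.6 -0.7  0.6] t 11.72
tool delta [-139.2  282.2   -4.5] rows 9 each [-15.47  31.35  -0.5 ]
rotvec [-1.000e-04 -9.000e-04  5.804e-01] rows 6 each [-0.     -0.0002  0.0967] | delta after turning [ 38.3 312.3  -4.5] each [ 4.26 34.7  -0.49]
```

View pics/s7.png

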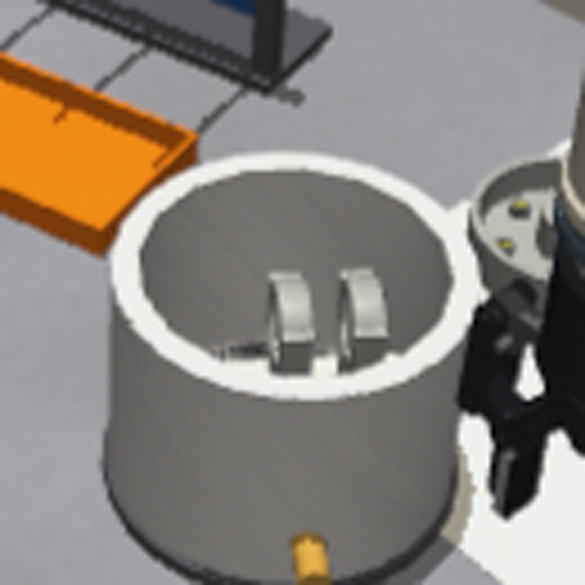

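View pics/t7.png

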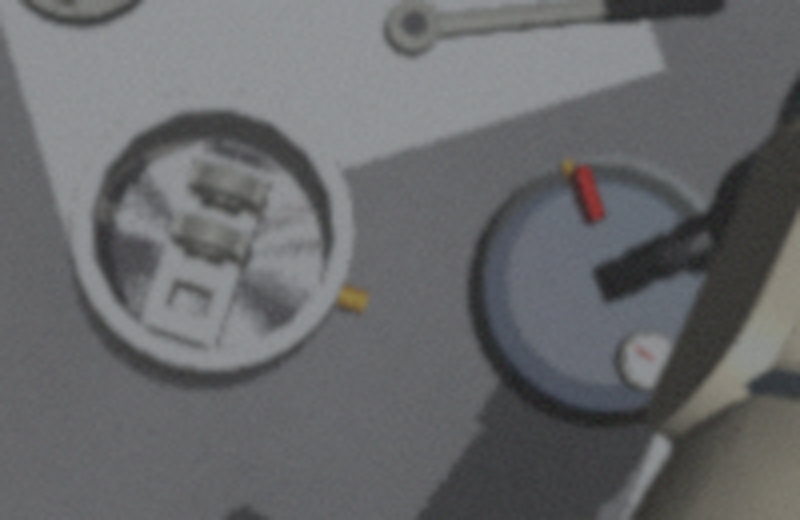

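```bash
cat >> h.py <<'E'
def rod(c,yaw,ze,tilt=0):
    """ring outlines; c eye xy"""
    Rz=Ro.from_euler("z",yaw).as_matrix(); out=[]
    for x in(-9,9):
        for a in np.arange(0,np.pi+.01,np.pi/12):
            y=np.clip(27*np.cos(a)*1.0,-27,27); out.append(np.array([c[0],c[1],ze])+Rz@np.array([x,y,27*np.sin(a)]))
        for s in(-27,27): out.append(np.array([c[0],c[1],ze])+Rz@np.array([x,s,-17])); out.append(np.array([c[0],c[1],ze])+Rz@np.array([x,s,17]))
    return out
def circ(c,R,z,n=40): return [np.array([c[0]+R*np.cos(a),c[1]+R*np.sin(a),z]) for a in np.arange(n)*2*np.pi/n]
E
cat > fitpot.py <<'E'
from h import *
import sys
cx,cy,yaw=map(float,sys.argv[1:4]); 
u=np.array([np.cos(yaw),np.sin(yaw)])
P=circ((cx,cy),100,155)+circ((cx,cy),84,155)
for d in (0,40): P+=rod((cx+d*u[0],cy+d*u[1]),yaw,110)
for n,(x0,y0,w,h,s) in {"top":(305,150,85,85,7),"side":(305,165,100,100,6)}.items():
    crop(n,x0,y0,w,h,s,f"fp_{n}.png",w2p(n,P))
a=cv2.imread("pics/fp_top.png");b=cv2.imread("pics/fp_side.png");h=595
im=np.hstack([a[:595],b[:595]]);cv2.imwrite("pics/"+sys.argv[4],cv2.resize(im,(800,int(595*800/im.shape[1])),interpolation=cv2.INTER_AREA))
E
python3 fitpot.py 529 -19 -0.36 fp1.png
```

```text
(no output)
```

View pics/fp1.png

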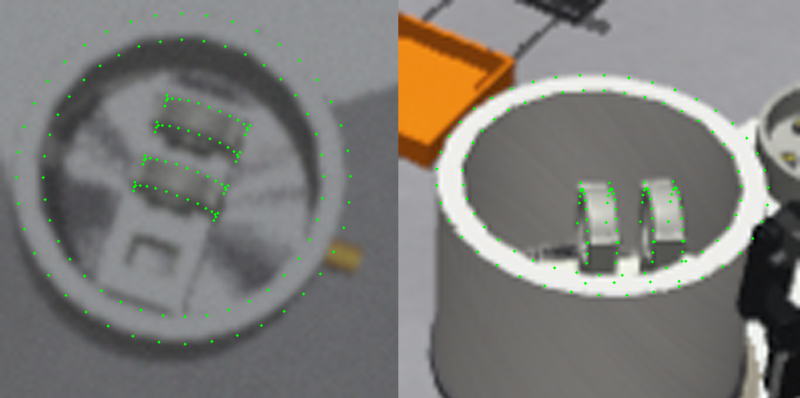

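```bash
cat > fitrack.py <<'E'
from h import *
import sys
cx,cy,yaw=map(float,sys.argv[1:4])
Rz=Ro.from_euler("z",yaw).as_matrix(); W=lambda p:np.array([cx,cy,0])+Rz@np.array(p,float)
P=[]
for y in(-85,0,85):
    P+=[W((x,y,200)) for x in range(-105,-60,8)]+[W((-119,y,213)),W((-114,y,207))]
P+=[W((-7,y,216)) for y in range(-120,121,20)]
for n,(x0,y0,w,h,s) in {"top":(140,110,110,100,7),"side":(255,70,100,100,6.)}.items():
    crop(n,x0,y0,w,h,s,f"fr_{n}.png",w2p(n,P))
a=cv2.imread("pics/fr_top.png")[:600];b=cv2.imread("pics/fr_side.png")[:600]
im=np.hstack([a,b]);cv2.imwrite("pics/"+sys.argv[4],cv2.resize(im,(800,int(600*800/im.shape[1])),interpolation=cv2.INTER_AREA))
E
python3 fitrack.py 618.6 416.7 0.57 fr1.png
```

```text
(no output)
```

View pics/fr1.png

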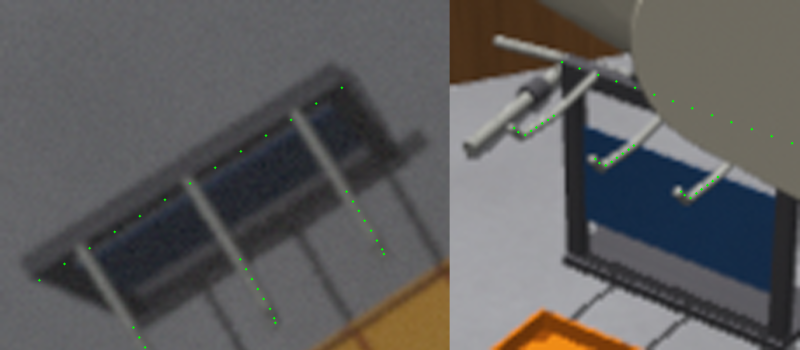

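```bash
cat > fr2.py <<'E'
from h import *
import sys
cx,cy,yaw=map(float,sys.argv[1:4])
Rz=Ro.from_euler("z",yaw).as_matrix(); W=lambda p:np.array([cx,cy,0])+Rz@np.array(p,float)
P=[]
for y in(-85,0,85):
    P+=[W((x,y,200)) for x in range(-105,-60,8)]+[W((-122,y,217)),W((-122,y,209))]
crop("top",165,150,85,65,8,"fa.png",w2p("top",P));crop("side",262,88,85,40,8,"fb.png",w2p("side",P))
a=cv2.imread("pics/fa.png");b=cv2.imread("pics/fb.png");im=np.vstack([a,b]);cv2.imwrite("pics/"+sys.argv[4],cv2.resize(im,None,fx=.71,fy=.71,interpolation=cv2.INTER_AREA))
E
python3 fr2.py 618.6 416.7 0.57 fr2.png
```

```text
(no output)
```

View pics/fr2.png

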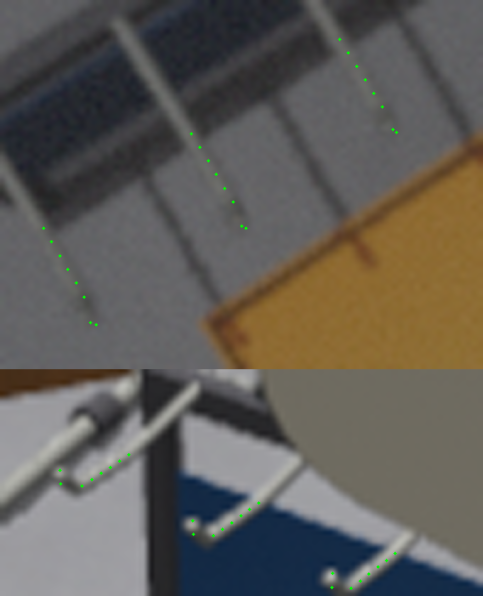

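```bash
python3 -m creep '[[0,0,0.113,0,0,0,0.2],[0,0,0.113,0,0,0,0.2],[0,0,0.113,0,0,0,0.2],[0,0,0.113,0,0,0,0.2],[0,0,0.113,0,0,0,0.2],[0,0,0.1,0,0,0,0.2],[0,0,0,0,0,0,0.2]]'
python3 -c "
from h import *
plan(529,-19,400,2.80)"
```

```text
clock: 12.7
eef_pos: [500.1, -329.8, 407.1]
tcp_rot: [3.136, -0.028, 2.784]
contact_force: [0.2, 0.8, 0.4]
opening: 0.804
now [ 500.1 -329.8  407.1] [ 3.136 -0.028  2.784] open 0.804 F [0.2 0.8 0.4] t 12.7
tool delta [ 81.4 301.3  11.2] rows 9 each [ 9.04 33.47  1.24]
rotvec [ 0.0061 -0.0281 -0.0156] rows 1 each [ 0.0061 -0.0281 -0.0156] | delta after turning [ 76.9 302.6   7.1] each [ 8.55 33.62  0.79]
```

```bash
python3 -m creep '[[0.006,-0.028,-0.015,6,24,-2,0.2],[0,0,0,8.5,35,-2,0.2],[0,0,0,8.5,35,-2,0.2],[0,0,0,8.5,35,-2,0.2],[0,0,0,8.5,35,-2,0.2],[0,0,0,8.5,35,-2,0.2],[0,0,0,8.5,35,-2,0.2],[0,0,0,8.5,35,-2,0.2],[0,0,0,8,20,0,0.2],[0,0,0,0,0,0,0.2]]'
python3 -c "
from h import *
plan(529,-19,330,2.80)"
```

```text
clock: 13.53
eef_pos: [524.1, -22.2, 416.4]
tcp_rot: [-3.141, -0.009, 2.831]
contact_force: [-0.3, -0.0, 1.1]
opening: 0.796
now [524.1 -22.2 416.4] [-3.141 -0.009  2.831] open 0.796 F [-0.3 -0.   1.1] t 13.53
tool delta [-4.5  4.5 86.3] rows 3 each [-1.49  1.51 28.77]
rotvec [-0.0003 -0.0089  0.0314] rows 1 each [-0.0003 -0.0089  0.0314] | delta after turning [-3.6  4.6 86.4] each [-1.19  1.55 28.79]
```

```bash
python3 -m creep '[[0,-0.009,0.03,-3.6,4.6,20,0.2],[0,0,0,0,0,22,0.2],[0,0,0,0,0,20,0.2],[0,0,0,0,0,16,0.2],[0,0,0,0,0,0,0.2]]'
python3 -c "
from h import *
plan(529,-19,267,2.80)
crop('side',305,120,100,130,4.5,'s8.png')"
```

```text
clock: 13.95
eef_pos: [529.4, -18.2, 334.9]
tcp_rot: [-3.141, 0.002, 2.821]
contact_force: [0.2, -0.1, -0.2]
opening: 0.799
now [529.4 -18.2 334.9] [-3.141e+00  2.000e-03  2.821e+00] open 0.799 F [ 0.2 -0.1 -0.2] t 13.95
tool delta [ 0.3 -0.8 67.9] rows 2 each [ 0.14 -0.39 33.97]
rotvec [-0.001   0.0019  0.0213] rows 1 each [-0.001   0.0019  0.0213] | delta after turning [ 0.1 -0.9 67.9] each [ 0.06 -0.43 33.97]
```

View pics/s8.png

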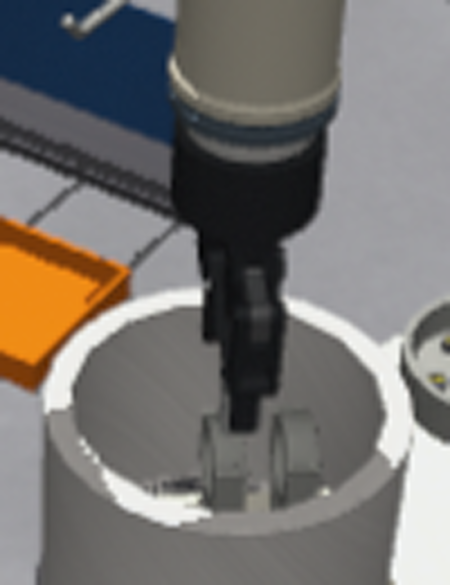

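```bash
python3 - <<'E'
from h import *
s=sense();R=Ro.from_euler("xyz",s["tcp_rot"]).as_matrix()
P=[s["eef_pos"]+R@np.array([x,o,L]) for o in(-34,34) for x in(-11,11) for L in(130,150,166)]
P+=rod((529,-19),-.34,110)
crop('side',325,160,70,75,8,'s8b.png',w2p('side',P))
E
```

```text
(no output)
```

View pics/s8b.png

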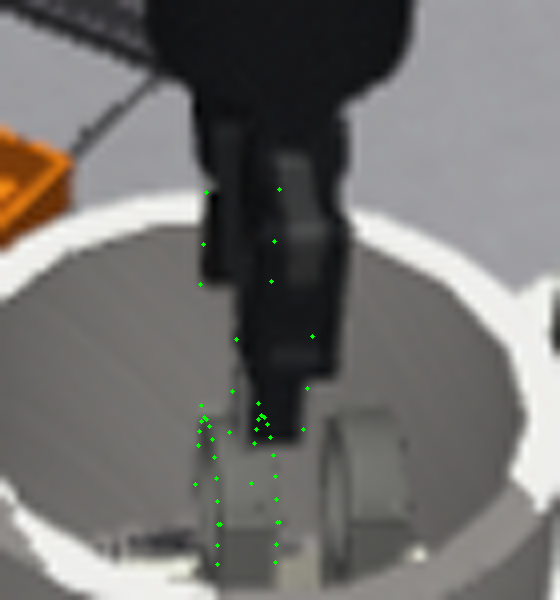

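```bash
python3 -m creep '[[0,0,0.02,2,-0.5,18,0.2],[0,0,0,0,0,18,0.2],[0,0,0,0,0,18,0.2],[0,0,0,0,0,10,0.2],[0,0,0,0,0,0,0.2]]'
python3 -c "
from h import *
plan(528,-18.5,267,2.80)
crop('side',325,160,70,75,8,'s9.png')"
```

```text
clock: 14.47
eef_pos: [532.4, -20.3, 278.1]
tcp_rot: [3.139, 0.015, 2.803]
contact_force: [-0.8, 0.5, 0.1]
opening: 0.8
now [532.4 -20.3 278.1] [3.139 0.015 2.803] open 0.8 F [-0.8  0.5  0.1] t 14.47
tool delta [ 4.9  0.3 11. ] rows 1 each [ 4.89  0.27 10.99]
rotvec [0.0029 0.0154 0.0026] rows 1 each [0.0029 0.0154 0.0026] | delta after turning [ 4.7  0.3 11.1] each [ 4.72  0.28 11.06]
```

View pics/s9.png

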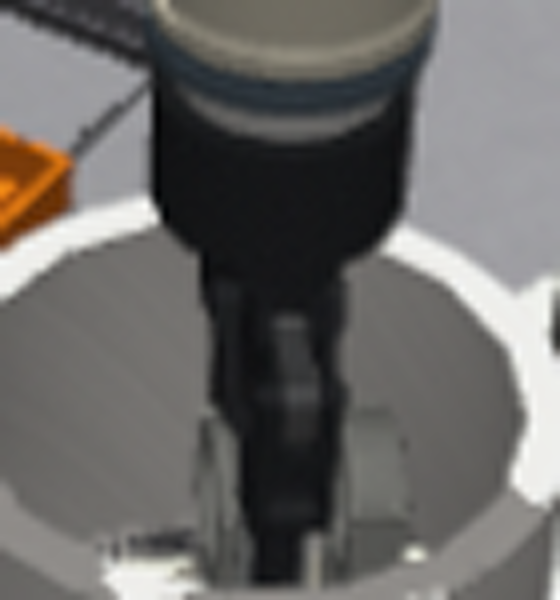

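```bash
python3 -m creep '[[0.003,0.0154,0,5,0.3,2,0.2],[0,0,0,0,0,0,0.2]]'
python3 -c "
from h import *
plan(528,-18.5,267,2.80)
crop('side',325,160,70,75,8,'s10.png')"
```

```text
clock: 14.68
eef_pos: [528.6, -18.6, 278.7]
tcp_rot: [3.141, 0.001, 2.803]
contact_force: [-0.3, -0.0, 0.3]
opening: 0.801
now [528.6 -18.6 278.7] [3.141e+00 1.000e-03 2.803e+00] open 0.801 F [-0.3 -0.   0.3] t 14.68
tool delta [ 0.6 -0.1 11.7] rows 1 each [ 0.57 -0.09 11.71]
rotvec [0.0005 0.0015 0.0027] rows 1 each [0.0005 0.0015 0.0027] | delta after turning [ 0.6 -0.1 11.7] each [ 0.55 -0.09 11.71]
```

View pics/s10.png

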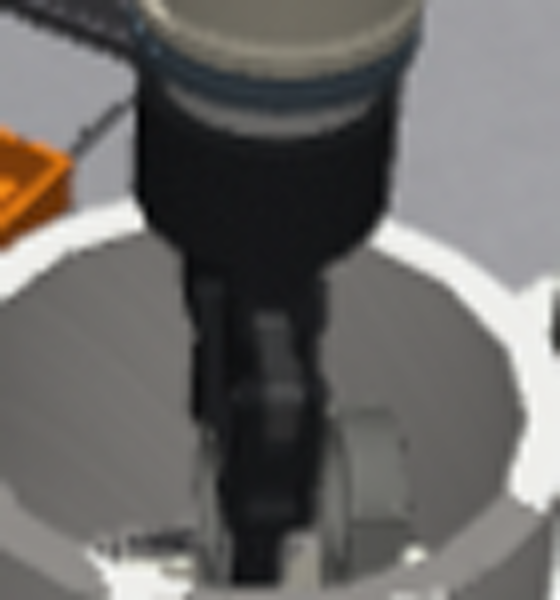

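```bash
python3 -m creep '[[0,0,0,2,0,8,0.2],[0,0,0,0.3,0,2,0.2],[0,0,0,0,0,0,0.9],[0,0,0,0,0,0,1],[0,0,0,0,0,0,1],[0,0,0,0,0,0,1]]' 80
python3 -c "
from h import *
plan(528,-18.5,267,2.80);print(sense()['wrist_torque'])"
```

```text
clock: 15.23
eef_pos: [527.8, -17.7, 270.9]
tcp_rot: [3.14, 0.008, 2.804]
contact_force: [-0.3, 1.8, -0.9]
opening: 0.619
now [527.8 -17.7 270.9] [3.14  0.008 2.804] open 0.619 F [-0.3  1.8 -0.9] t 15.23
tool delta [-0.4 -0.7  3.9] rows 1 each [-0.43 -0.67  3.87]
rotvec [0.0021 0.0078 0.0037] rows 1 each [0.0021 0.0078 0.0037] | delta after turning [-0.5 -0.7  3.9] each [-0.46 -0.66  3.87]
[ 0.01198614 -0.07263462  0.00980066]
```

```bash
python3 -m creep '[[0,0,0,0,0,-10,1],[0,0,0,0,0,-20,1],[0,0,0,0,0,-30,1],[0,0,0,0,0,-35,1],[0,0,0,0,0,-35,1],[0,0,0,0,0,-35,1],[0,0,0,0,0,-10,1],[0,0,0,0,0,0,1]]' 80
python3 -c "
from h import *
plan(460,355,440,3.71)
crop('side',280,60,140,150,4,'s11.png')"
```

```text
clock: 15.9
eef_pos: [525.3, -17.7, 455.8]
tcp_rot: [3.141, 0.006, 2.804]
contact_force: [0.3, -0.2, -3.1]
opening: 0.618
now [525.3 -17.7 455.8] [3.141 0.006 2.804] open 0.618 F [ 0.3 -0.2 -3.1] t 15.9
tool delta [185.1 330.   14.9] rows 10 each [18.51 33.    1.49]
rotvec [-0.002   0.0062 -0.9059] rows 8 each [-0.0003  0.0008 -0.1132] | delta after turning [-145.6  349.2   15.8] each [-14.56  34.92   1.58]
```

View pics/s11.png

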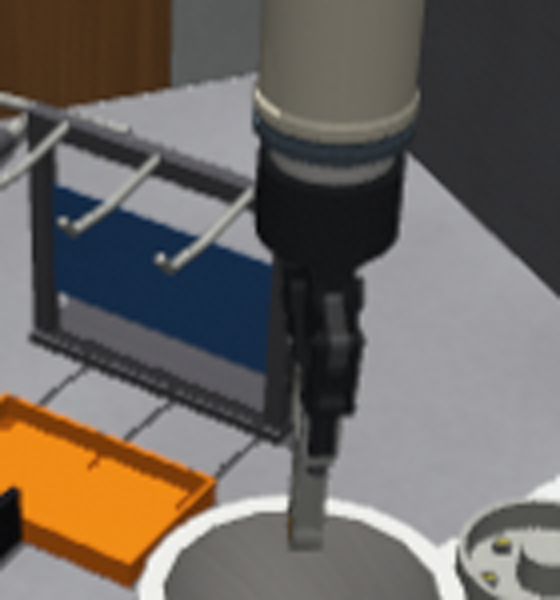

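```bash
python3 -c "
from h import *
plan(438,402,440,3.71)"
```

```text
now [525.4 -17.7 455.1] [3.141 0.006 2.804] open 0.614 F [ 1.   0.1 -0.8] t 15.95
tool delta [221.5 367.1  14. ] rows 12 each [18.46 30.59  1.17]
rotvec [-0.0021  0.0064 -0.9059] rows 8 each [-0.0003  0.0008 -0.1132] | delta after turning [-152.3  400.7   15.1] each [-12.69  33.39   1.26]
```

```bash
python3 -m creep '[[0,0,0,12,20,0,1],[0,0,0,18.5,30.6,0,1],[0,0,0,18.5,30.6,0,1],[0,0,0,18.5,30.6,0,1],[0,0,0,18.5,30.6,0,1],[0,0,0,18.5,30.6,0,1],[0,0,0,18.5,30.6,0,1],[0,0,0,18.5,30.6,0,1],[0,0,0,18.5,30.6,0,1],[0,0,0,18.5,30.6,0,1]]'
python3 -m creep '[[0,0,-0.113,18,31,0,1],[0,0,-0.113,10,22,0,1],[0,0,-0.113,0,0,0,1],[0,0,-0.113,0,0,0,1],[0,0,-0.113,0,0,0,1],[0,0,-0.113,0,0,0,1],[0,0,-0.113,0,0,0,1],[0,0,-0.113,0,0,0,1],[0,0,0,0,0,0,1]]'
python3 -c "
from h import *
plan(438,402,400,3.71)"
```

```text
clock: 16.78
eef_pos: [448.9, 326.9, 439.1]
tcp_rot: [-3.126, -0.007, 2.794]
contact_force: [1.7, -0.5, -1.6]
opening: 0.614
clock: 17.53
eef_pos: [429.7, 395.2, 419.3]
tcp_rot: [-3.137, -0.043, -2.532]
contact_force: [0.2, -0.2, -2.6]
opening: 0.619
now [429.7 395.2 419.3] [-3.137 -0.043 -2.532] open 0.619 F [ 0.2 -0.2 -2.6] t 17.53
tool delta [-11.5   0.9  18.8] rows 1 each [-11.51   0.9   18.84]
rotvec [-0.0053 -0.043   0.0411] rows 1 each [-0.0053 -0.043   0.0411] | delta after turning [-10.6   1.3  19.3] each [-10.65   1.25  19.33]
```

```bash
python3 -m creep '[[-0.005,-0.043,0.041,-10,1.3,10,1],[0,0,0,0,0,15,1],[0,0,0,0,0,15,1],[0,0,0,0,0,8,1],[0,0,0,0,0,0,1]]'
python3 -c "
from h import *
plan(438,402,366,3.71)
crop('side',240,60,120,140,4.2,'s12.png'); crop('top',140,120,140,110,5,'t12.png')"
```

```text
clock: 17.95
eef_pos: [435.6, 400.5, 363.4]
tcp_rot: [-3.14, -0.006, -2.593]
contact_force: [-0.9, -0.5, -1.8]
opening: 0.618
now [435.6 400.5 363.4] [-3.14  -0.006 -2.593] open 0.618 F [-0.9 -0.5 -1.8] t 17.95
tool delta [-2.8 -0.  -2.7] rows 1 each [-2.82 -0.01 -2.66]
rotvec [-0.0016 -0.0064 -0.0195] rows 1 each [-0.0016 -0.0064 -0.0195] | delta after turning [-2.8 -0.1 -2.6] each [-2.84 -0.06 -2.65]
```

View pics/s12.png

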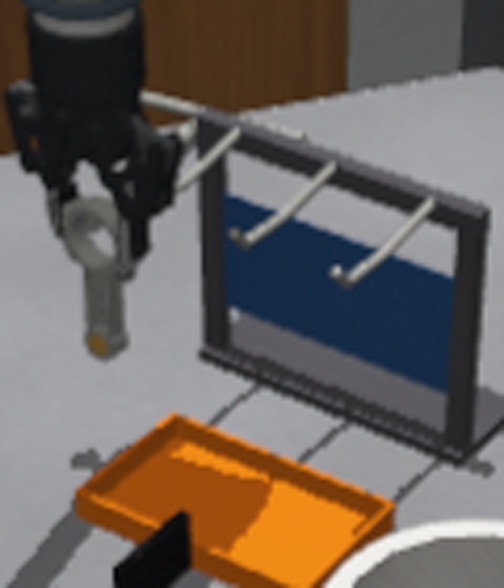

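View pics/t12.png

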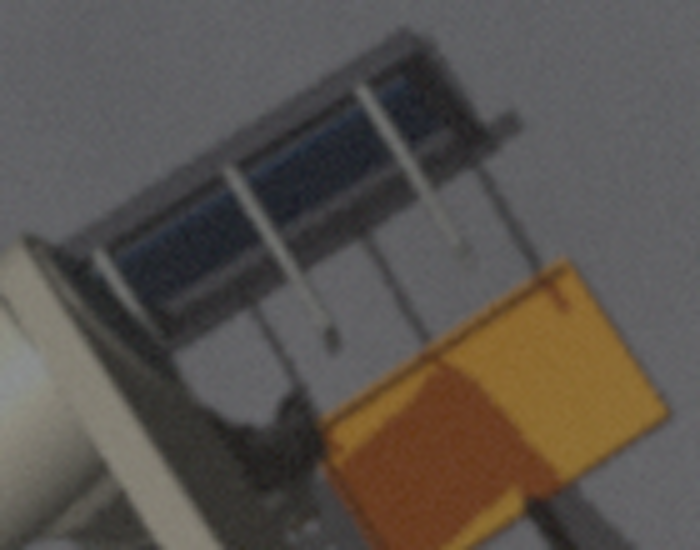

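```bash
cat > ov.py <<'E'
from h import *
import sys
off=float(sys.argv[1]); s=sense();R=Ro.from_euler("xyz",s["tcp_rot"]).as_matrix()
c=s["eef_pos"]+R@np.array([0,0,off]); cam("side")
P=[]
for x in(-9,9):
    for q in(19,27):
        P+=[c+R@np.array([x,q*np.cos(a),q*np.sin(a)]) for a in np.arange(0,6.28,.4)]
Rz=Ro.from_euler("z",.57).as_matrix();W=lambda p:np.array([618.6,416.7,0])+Rz@np.array(p,float)
for y in(-85,0,85): P+=[W((x,y,200)) for x in range(-105,-60,8)]+[W((-122,y,217)),W((-122,y,209))]
x0,y0,w,h=map(int,sys.argv[2:6]); crop("side",x0,y0,w,h,7,sys.argv[6],w2p("side",P)); print(np.round(c,1), "rack frame",np.round(Rz.T@(c-np.array([618.6,416.7,0])),1))
E
python3 ov.py 160.9 245 75 80 70 s12b.png
```

```text
[435.5 400.3 204.2] rack frame [-163.    85.   204.2]
```

View pics/s12b.png

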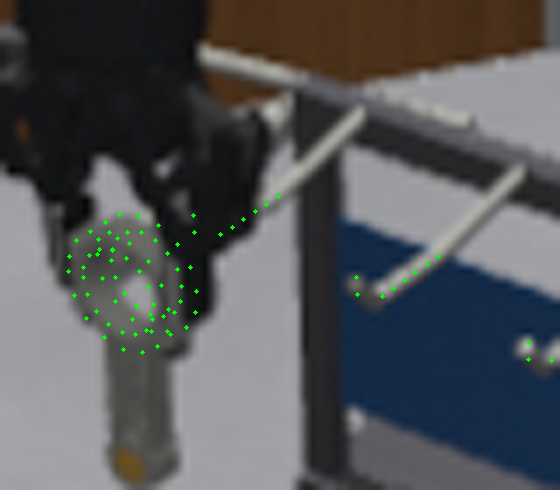

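```bash
python3 -m creep '[[-0.001,-0.006,-0.0195,0,0,-1.5,1],[0,0,0,-10,0,0,1],[0,0,0,-10,0,0,1],[0,0,0,-10,0,0,1],[0,0,0,0,0,0,1]]'
python3 ov.py 160.9 245 75 80 70 s13.png;python3 -c "
from h import *
plan(501.1,442.4,366,3.71)"
```

```text
clock: 18.52
eef_pos: [464.9, 419.8, 371.8]
tcp_rot: [3.14, 0.011, -2.571]
contact_force: [-0.6, 0.8, -2.2]
opening: 0.618
[466.3 420.9 211. ] rack frame [-126.    85.7  211. ]
now [464.4 419.4 371.6] [ 3.14   0.01  -2.571] open 0.619 F [ 0.1 -0.3 -2.7] t 18.57
tool delta [-43.3  -0.5   6.1] rows 2 each [-21.66  -0.24   3.03]
rotvec [0.0012 0.0098 0.0025] rows 1 each [0.0012 0.0098 0.0025] | delta after turning [-43.4  -0.4   5.6] each [-21.69  -0.18   2.82]
```

View pics/s13.png

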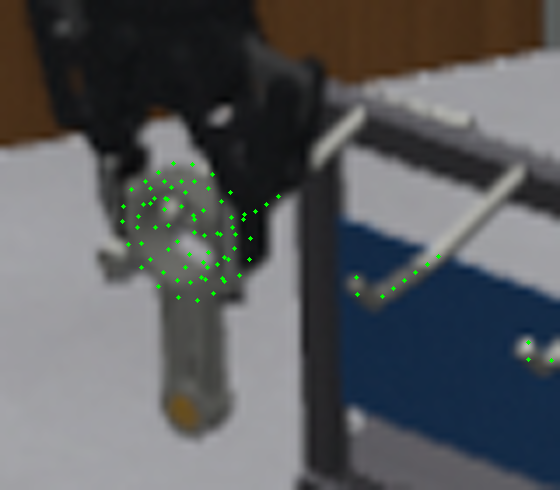

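```bash
python3 -m creep '[[0.001,0.01,0,-3,0,5,1],[0,0,0,-9,0,1,1],[0,0,0,-9,0,1,1],[0,0,0,-9,0,1,1],[0,0,0,0,0,0,1]]'
python3 ov.py 160.9 245 75 80 70 s14.png;python3 -c "
from h import *
plan(501.1,442.4,366,3.71)"
```

```text
clock: 18.98
eef_pos: [492.2, 437.1, 362.2]
tcp_rot: [-3.141, -0.002, -2.571]
contact_force: [0.3, 0.0, -2.3]
opening: 0.615
[491.8 436.9 201.3] rack frame [-95.8  85.4 201.3]
now [491.6 436.7 362.1] [-3.141e+00 -3.000e-03 -2.571e+00] open 0.619 F [ 0.4  0.2 -1.9] t 19.03
tool delta [-11.1  -0.4  -4. ] rows 1 each [-11.09  -0.36  -3.96]
rotvec [-0.0002 -0.0034  0.0022] rows 1 each [-0.0002 -0.0034  0.0022] | delta after turning [-11.1  -0.3  -3.9] each [-11.11  -0.34  -3.93]
```

View pics/s14.png

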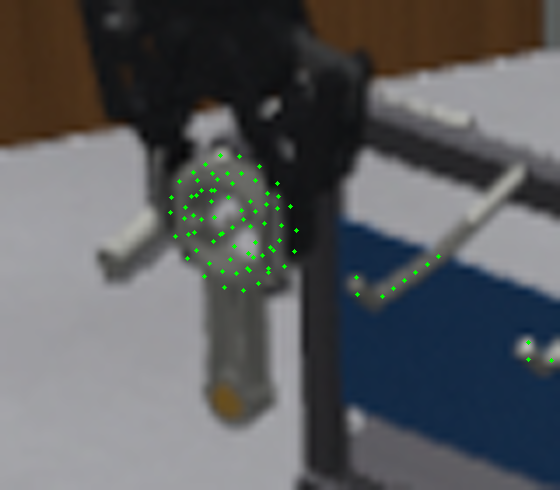

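```bash
python3 -m creep '[[0,0,0,-6,0,0,1],[0,0,0,-5,0,0,1],[0,0,0,0,0,3,1],[0,0,0,0,0,3,1],[0,0,0,0,0,3,1],[0,0,0,0,0,3,1]]'
python3 ov.py 160.9 245 75 80 70 s15.png;python3 -c "
from h import *
plan(501.1,442.4,346,3.71)"
```

```text
clock: 19.53
eef_pos: [501.6, 443.1, 349.3]
tcp_rot: [-3.141, -0.004, -2.571]
contact_force: [-0.4, 0.5, -2.3]
opening: 0.618
[501.1 442.8 188.4] rack frame [-84.8  85.4 188.4]
now [501.4 443.  348.5] [-3.141 -0.005 -2.571] open 0.617 F [-0.1 -0.4 -2.9] t 19.58
tool delta [ 0.5 -0.4  2.5] rows 1 each [ 0.52 -0.35  2.55]
rotvec [-0.0003 -0.0046  0.0022] rows 1 each [-0.0003 -0.0046  0.0022] | delta after turning [ 0.5 -0.4  2.5] each [ 0.53 -0.36  2.55]
```

View pics/s15.png

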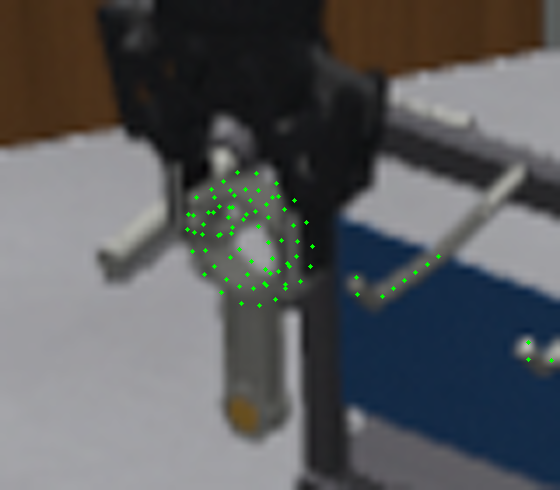

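```bash
python3 -c "
from h import *
crop('side',262,88,40,50,12,'s15b.png')"
```

```text
(no output)
```

View pics/s15b.png

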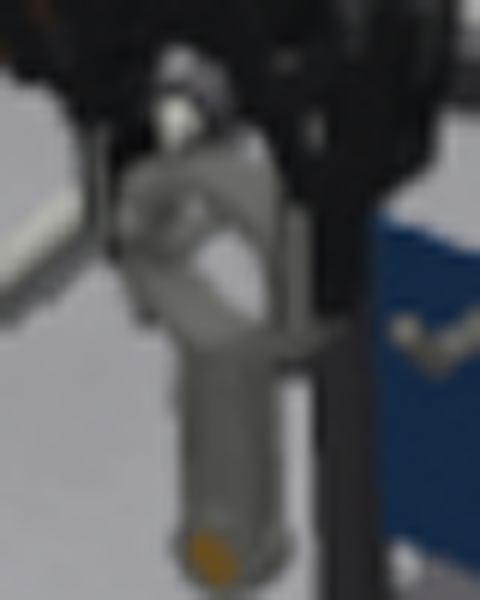

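```bash
python3 -m creep '[[0,0,0,0,0,2,1],[0,0,0,0,0,1.5,1],[0,0,0,0,0,0.5,1]]'
python3 -c "
from h import *
plan(501.1,442.4,346,3.71)"
```

```text
clock: 19.88
eef_pos: [501.2, 442.9, 345.7]
tcp_rot: [-3.141, -0.004, -2.571]
contact_force: [-2.3, -1.6, 5.8]
opening: 0.617
now [501.2 442.9 345.7] [-3.141 -0.004 -2.571] open 0.617 F [-2.3 -1.6  5.8] t 19.88
tool delta [ 0.4 -0.4 -0.3] rows 1 each [ 0.37 -0.39 -0.33]
rotvec [-0.0003 -0.004   0.0023] rows 1 each [-0.0003 -0.004   0.0023] | delta after turning [ 0.4 -0.4 -0.3] each [ 0.36 -0.39 -0.33]
```

```bash
python3 -m creep '[[0,0,0,0,0,-0.7,1],[0,0,0,0,0,0,0.35],[0,0,0,0,0,0,0.3],[0,0,0,0,0,0,0.25],[0,0,0,0,0,-6,0.25],[0,0,0,0,0,-15,0.25],[0,0,0,0,0,-25,0.25],[0,0,0,0,0,-30,0.25],[0,0,0,0,0,-30,0.25],[0,0,0,0,0,0,0.25]]'
python3 -c "
from h import *
plan(566,-31.5,440,2.80)
crop('side',240,60,120,140,4.2,'s16.png')"
```

```text
clock: 20.72
eef_pos: [501.4, 443.1, 457.6]
tcp_rot: [-3.141, -0.005, -2.571]
contact_force: [0.4, 0.3, 1.0]
opening: 0.75
now [501.4 443.1 457.6] [-3.141 -0.005 -2.571] open 0.75 F [0.4 0.3 1. ] t 20.72
tool delta [ 202.  -434.3   18.8] rows 13 each [ 15.54 -33.41   1.45]
rotvec [-0.0028 -0.0048  0.9123] rows 8 each [-0.0003 -0.0006  0.114 ] | delta after turning [-219.8 -425.6   17.6] each [-16.91 -32.74   1.35]
```

View pics/s16.png

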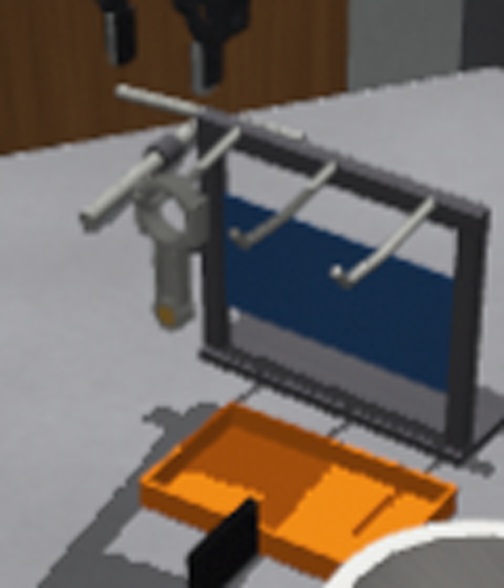

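```bash
python3 -m creep '[[0,0,0,10,-24,0,0.2],[0,0,0,15.5,-33.5,0,0.2],[0,0,0,15.5,-33.5,0,0.2],[0,0,0,15.5,-33.5,0,0.2],[0,0,0,15.5,-33.5,0,0.2],[0,0,0,15.5,-33.5,0,0.2],[0,0,0,15.5,-33.5,0,0.2],[0,0,0,15.5,-33.5,0,0.2],[0,0,0,15.5,-33.5,0,0.2],[0,0,0,15.5,-33.5,0,0.2]]'
python3 -m creep '[[0,0,0,15.5,-33.5,0,0.2],[0,0,0.114,15.5,-33.5,0,0.2],[0,0,0.114,10,-25,0,0.2],[0,0,0.114,0,0,0,0.2],[0,0,0.114,0,0,0,0.2],[0,0,0.114,0,0,0,0.2],[0,0,0.114,0,0,0,0.2],[0,0,0.114,0,0,0,0.2],[0,0,0.1,0,0,0,0.2],[0,0,0,0,0,0,0.2]]'
python3 -c "
from h import *
plan(565.1,-32,400,2.80)"
```

```text
clock: 21.6
eef_pos: [549.6, 80.2, 449.5]
tcp_rot: [3.138, -0.011, -2.56]
contact_force: [0.2, 0.6, -0.1]
opening: 0.796
clock: 22.43
eef_pos: [560.2, -34.7, 441.8]
tcp_rot: [-3.129, -0.018, 2.771]
contact_force: [-0.7, 0.2, -0.1]
opening: 0.804
now [560.2 -34.7 441.8] [-3.129 -0.018  2.771] open 0.804 F [-0.7  0.2 -0.1] t 22.43
tool delta [-4.4  4.8 41.6] rows 2 each [-2.18  2.41 20.82]
rotvec [-0.0127 -0.0185 -0.0286] rows 1 each [-0.0127 -0.0185 -0.0286] | delta after turning [-3.7  4.2 41.8] each [-1.86  2.09 20.89]
```

```bash
python3 -m creep '[[-0.0127,-0.0185,-0.0286,-3.5,4.2,20,0.2],[0,0,0,0,0,25,0.2],[0,0,0,0,0,25,0.2],[0,0,0,0,0,25,0.2],[0,0,0,0,0,10,0.2],[0,0,0,0,0,0,0.2]]'
python3 -c "
from h import *
plan(565.1,-32,330,2.80)"
```

```text
clock: 22.93
eef_pos: [564.3, -31.9, 332.1]
tcp_rot: [3.141, 0.002, 2.821]
contact_force: [-0.6, 0.6, -0.4]
opening: 0.798
now [564.3 -31.9 332.1] [3.141e+00 2.000e-03 2.821e+00] open 0.798 F [-0.6  0.6 -0.4] t 22.93
tool delta [-0.8  0.2  2.1] rows 1 each [-0.83  0.17  2.13]
rotvec [0.0009 0.0021 0.0214] rows 1 each [0.0009 0.0021 0.0214] | delta after turning [-0.8  0.2  2.1] each [-0.83  0.19  2.13]
```

```bash
python3 -m creep '[[0,0.002,0.021,0,0,15,0.2],[0,0,0,0,0,15,0.2],[0,0,0,0,0,15,0.2],[0,0,0,0,0,10,0.2],[0,0,0,0,0,0,0.2]]'
python3 -c "
from h import *
plan(565.1,-32,268,2.80)
crop('side',325,160,70,75,8,'s17.png')"
```

```text
clock: 23.35
eef_pos: [566.0, -31.9, 279.0]
tcp_rot: [3.14, 0.003, 2.808]
contact_force: [-0.8, -0.0, 0.2]
opening: 0.802
now [566.  -31.9 279. ] [3.140e+00 3.000e-03 2.808e+00] open 0.802 F [-0.8 -0.   0.2] t 23.35
tool delta [ 0.9 -0.4 11. ] rows 1 each [ 0.87 -0.45 11.01]
rotvec [0.0018 0.0033 0.0081] rows 1 each [0.0018 0.0033 0.0081] | delta after turning [ 0.8 -0.4 11. ] each [ 0.83 -0.44 11.01]
```

View pics/s17.png

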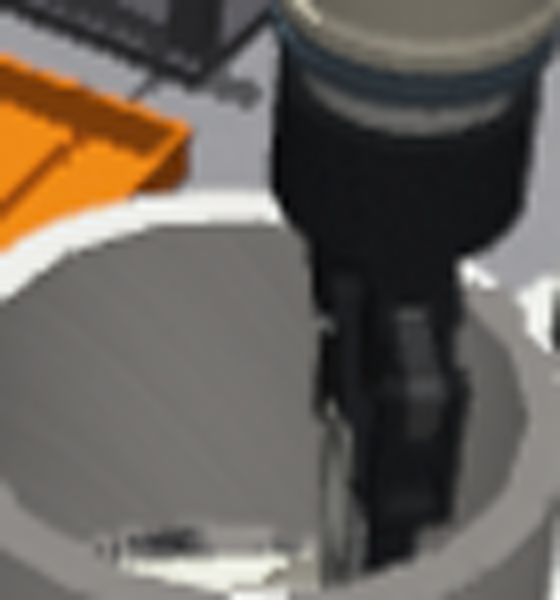

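```bash
python3 -m creep '[[0,0.003,0.008,3,-0.4,8,0.2],[0,0,0,0.5,0,2,0.2],[0,0,0,0,0,0,0.9],[0,0,0,0,0,0,1],[0,0,0,0,0,0,1],[0,0,0,0,0,0,1]]' 80
python3 -c "
from h import *
plan(565.1,-32,268,2.80);print(sense()['wrist_torque'])"
```

```text
clock: 23.9
eef_pos: [564.1, -31.0, 273.2]
tcp_rot: [3.138, 0.006, 2.801]
contact_force: [0.6, -0.4, -3.2]
opening: 0.62
now [564.1 -31.  273.2] [3.138 0.006 2.801] open 0.62 F [ 0.6 -0.4 -3.2] t 23.9
tool delta [-1.2 -0.6  5.2] rows 1 each [-1.23 -0.62  5.18]
rotvec [0.0037 0.0061 0.0005] rows 1 each [0.0037 0.0061 0.0005] | delta after turning [-1.3 -0.6  5.2] each [-1.26 -0.6   5.17]
[-0.03191797  0.00353055  0.00592869]
```

```bash
python3 -m creep '[[0,0,0,0,0,-10,1],[0,0,0,0,0,-20,1],[0,0,0,0,0,-30,1],[0,0,0,0,0,-35,1],[0,0,0,0,0,-35,1],[0,0,0,0,0,-35,1],[0,0,0,0,0,-8,1],[0,0,0,0,0,0,1]]' 80
python3 -c "
from h import *
plan(527.2,257.1,440,3.71)"
```

```text
clock: 24.57
eef_pos: [561.5, -31.4, 456.2]
tcp_rot: [3.139, 0.004, 2.801]
contact_force: [-0.8, -0.2, -3.5]
opening: 0.616
now [561.5 -31.4 456.2] [3.139 0.004 2.801] open 0.616 F [-0.8 -0.2 -3.5] t 24.57
tool delta [128.7 260.5  16.3] rows 8 each [16.09 32.56  2.03]
rotvec [ 4.00e-04  4.70e-03 -9.09e-01] rows 8 each [ 0.      0.0006 -0.1136] | delta after turning [-126.4  261.6   16.2] each [-15.8   32.7    2.02]
```

```bash
python3 -m creep '[[0,0,0,10,22,0,1],[0,0,0,16,32.5,0,1],[0,0,0,16,32.5,0,1],[0,0,0,16,32.5,0,1],[0,0,0,16,32.5,0,1],[0,0,0,16,32.5,0,1],[0,0,0,16,32.5,0,1],[0,0,0,10,20,0,1],[0,0,0,0,0,0,1]]'
python3 -m creep '[[0,0,-0.113,0,0,0,1],[0,0,-0.113,0,0,0,1],[0,0,-0.113,0,0,0,1],[0,0,-0.113,0,0,0,1],[0,0,-0.113,0,0,0,1],[0,0,-0.113,0,0,0,1],[0,0,-0.113,0,0,0,1],[0,0,-0.1,0,0,0,1],[0,0,0,0,0,0,1]]'
python3 -c "
from h import *
plan(527.2,257.1,400,3.71)"
```

```text
clock: 25.32
eef_pos: [526.6, 239.2, 444.1]
tcp_rot: [-3.135, -0.006, 2.795]
contact_force: [-0.9, -0.1, -2.6]
opening: 0.618
clock: 26.07
eef_pos: [522.0, 237.1, 427.5]
tcp_rot: [3.138, -0.034, -2.55]
contact_force: [-0.7, -0.4, -3.2]
opening: 0.616
now [522.  237.1 427.5] [ 3.138 -0.034 -2.55 ] open 0.616 F [-0.7 -0.4 -3.2] t 26.07
tool delta [-16.4  13.6  27. ] rows 1 each [-16.39  13.59  26.99]
rotvec [ 0.0032 -0.0342  0.0235] rows 1 each [ 0.0032 -0.0342  0.0235] | delta after turning [-15.1  14.   27.5] each [-15.13  14.04  27.49]
```

```bash
python3 -m creep '[[0.003,-0.034,0.0235,-15,14,10,1],[0,0,0,0,0,18,1],[0,0,0,0,0,18,1],[0,0,0,0,0,10,1],[0,0,0,0,0,0,1]]'
python3 ov.py 162 280 75 80 80 s18.png; python3 -c "
from h import *
plan(527.2,257.1,367,3.71)"
```

```text
clock: 26.48
eef_pos: [525.4, 255.0, 364.6]
tcp_rot: [-3.142, -0.005, -2.592]
contact_force: [-0.4, 0.9, -3.1]
opening: 0.618
[524.8 254.6 202.6] rack frame [-166.5  -85.9  202.6]
now [525.6 255.  365.4] [-3.141 -0.004 -2.591] open 0.617 F [-0.1 -0.4 -3. ] t 26.53
tool delta [-2.5  1.  -1.6] rows 1 each [-2.48  0.97 -1.59]
rotvec [-0.0001 -0.0042 -0.0182] rows 1 each [-0.0001 -0.0042 -0.0182] | delta after turning [-2.5  0.9 -1.6] each [-2.51  0.92 -1.58]
```

View pics/s18.png

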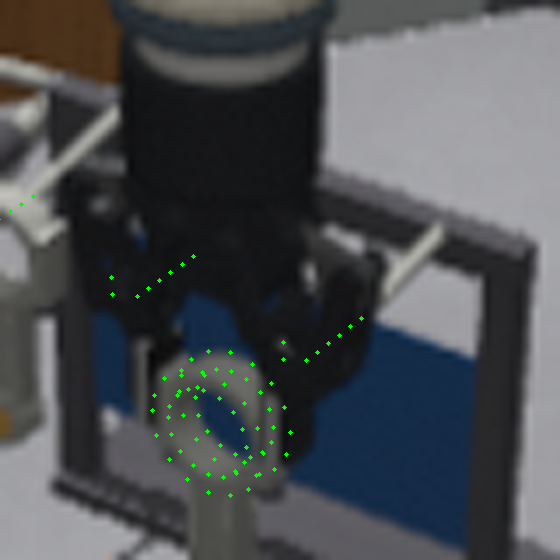

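```bash
python3 -m creep '[[0,-0.004,-0.018,-3,1,-1,1],[0,0,0,-10,0,1,1],[0,0,0,-10,0,1,1],[0,0,0,-10,0,1,1],[0,0,0,0,0,0,1]]'
python3 ov.py 162 280 75 80 80 s19.png; python3 -c "
from h import *
plan(592.9,299.2,367,3.71)"
```

```text
clock: 26.95
eef_pos: [556.9, 275.3, 366.5]
tcp_rot: [-3.141, 0.005, -2.575]
contact_force: [0.2, -0.8, -3.0]
opening: 0.617
[557.6 275.6 204.5] rack frame [-127.5  -85.9  204.5]
now [556.3 274.9 366.5] [-3.141  0.004 -2.575] open 0.617 F [ 0.3 -0.8 -2.8] t 27.0
tool delta [-43.9   0.9  -0.3] rows 2 each [-21.96   0.43  -0.17]
rotvec [-0.0007  0.0041 -0.0016] rows 1 each [-0.0007  0.0041 -0.0016] | delta after turning [-43.9   0.8  -0.5] each [-21.96   0.39  -0.27]
```

View pics/s19.png

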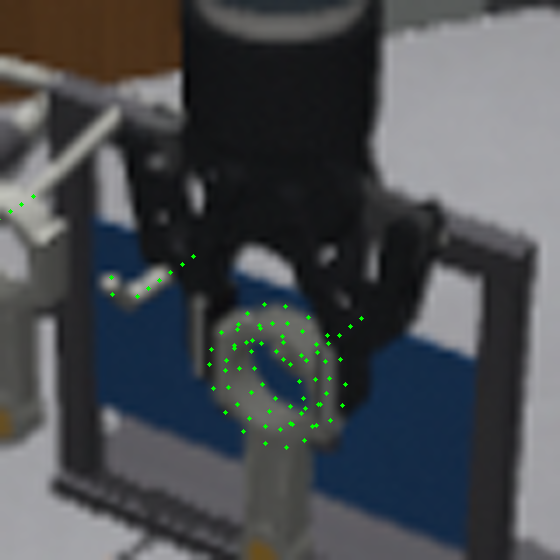

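```bash
python3 -m creep '[[0,0.004,0,-3,0.8,-2,1],[0,0,0,-8,0,0,1],[0,0,0,-8,0,1,1],[0,0,0,0,0,0,1]]'
python3 -c "
from h import *
plan(592.9,299.2,367,3.71)
crop('side',300,105,45,50,12,'s20.png')"
```

```text
clock: 27.33
eef_pos: [573.4, 286.9, 368.2]
tcp_rot: [-3.141, 0.0, -2.575]
contact_force: [0.5, -0.4, -3.7]
opening: 0.616
now [573.4 286.9 368.2] [-3.141  0.    -2.575] open 0.616 F [ 0.5 -0.4 -3.7] t 27.33
tool delta [-23.1  -0.1   1.2] rows 1 each [-23.06  -0.1    1.16]
rotvec [-0.0007  0.     -0.0017] rows 1 each [-0.0007  0.     -0.0017] | delta after turning [-23.1  -0.1   1.2] each [-23.06  -0.14   1.16]
```

View pics/s20.png

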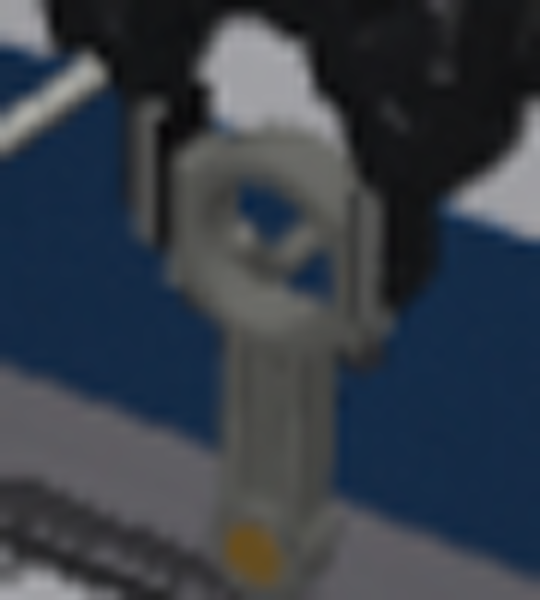

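The hook tip is visible inside the eye at (245,238), J well inside. Continue in and lower.

```bash
python3 -m creep '[[0,0,0,-8,0,0.5,1],[0,0,0,-8,0,0.5,1],[0,0,0,-6,0,0,1],[0,0,0,0,0,4,1],[0,0,0,0,0,4,1],[0,0,0,0,0,3,1],[0,0,0,0,0,1,1]]'
python3 -c "
from h import *
plan(592.9,299.2,347,3.71)"
```

```text
clock: 27.97
eef_pos: [593.3, 299.6, 353.2]
tcp_rot: [-3.141, -0.002, -2.575]
contact_force: [-0.1, 0.0, -2.1]
opening: 0.616
now [593.3 299.6 353.2] [-3.141e+00 -2.000e-03 -2.575e+00] open 0.616 F [-0.1  0.  -2.1] t 27.97
tool delta [ 0.5 -0.1  6.2] rows 1 each [ 0.53 -0.12  6.18]
rotvec [-0.0006 -0.0019 -0.0016] rows 1 each [-0.0006 -0.0019 -0.0016] | delta after turning [ 0.5 -0.1  6.2] each [ 0.55 -0.12  6.18]
```

```bash
python3 -m creep '[[0,0,0,0.5,0,2,1],[0,0,0,0,0,2,1],[0,0,0,0,0,1.5,1],[0,0,0,0,0,1,1]]'
python3 -c "
from h import *
plan(592.9,299.2,347,3.71)"
```

```text
clock: 28.3
eef_pos: [592.4, 299.0, 347.1]
tcp_rot: [-3.141, -0.002, -2.575]
contact_force: [-3.9, -2.2, 10.5]
opening: 0.62
now [592.4 299.  347.1] [-3.141e+00 -2.000e-03 -2.575e+00] open 0.62 F [-3.9 -2.2 10.5] t 28.3
tool delta [-0.6 -0.1  0.1] rows 1 each [-0.58 -0.09  0.15]
rotvec [-0.0005 -0.0021 -0.0018] rows 1 each [-0.0005 -0.0021 -0.0018] | delta after turning [-0.6 -0.1  0.1] each [-0.58 -0.1   0.15]
```

```bash
python3 -m creep '[[0,0,0,0,0,-1,1],[0,0,0,0,0,0,0.35],[0,0,0,0,0,0,0.3],[0,0,0,0,0,0,0.25],[0,0,0,0,0,-6,0.25],[0,0,0,0,0,-15,0.25],[0,0,0,0,0,-25,0.25],[0,0,0,0,0,-30,0.25],[0,0,0,0,0,-20,0.25],[0,0,0,0,0,0,0.25]]'
python3 -c "
from h import *
plan(420,150,440,3.71)"
python3 -m creep '[[0,0,0,30,-15,0,0.25],[0,0,0,30,-20,0,0.25],[0,0,0,30,-20,0,0.25],[0,0,0,30,-20,0,0.25],[0,0,0,30,-20,0,0.4],[0,0,0,20,-20,0,0.5],[0,0,0,0,0,0,0.5]]'
python3 -c "
from h import *
plan(420,150,440,3.71)
crop('side',240,60,150,150,4,'s21.png'); crop('top',140,100,200,150,4,'t21.png')"
```

```text
clock: 29.13
eef_pos: [592.3, 298.9, 450.1]
tcp_rot: [-3.141, -0.002, -2.575]
contact_force: [1.5, 0.0, -0.3]
opening: 0.757
now [592.3 298.9 450.1] [-3.141e+00 -2.000e-03 -2.575e+00] open 0.757 F [ 1.5  0.  -0.3] t 29.13
tool delta [225.3 -33.2  10.5] rows 7 each [32.19 -4.74  1.5 ]
rotvec [-0.0006 -0.0017 -0.0019] rows 1 each [-0.0006 -0.0017 -0.0019] | delta after turning [225.4 -32.7  10.1] each [32.2  -4.68  1.45]
clock: 29.72
eef_pos: [506.5, 105.8, 450.1]
tcp_rot: [-3.14, 0.004, -2.57]
contact_force: [1.3, 0.5, 0.1]
opening: 0.499
now [506.5 105.8 450.1] [-3.14   0.004 -2.57 ] open 0.499 F [1.3 0.5 0.1] t 29.72
tool delta [48.9 84.   9.8] rows 3 each [16.3  27.99  3.27]
rotvec [-0.0014  0.0035  0.0034] rows 1 each [-0.0014  0.0035  0.0034] | delta after turning [49.1 83.8 10.1] each [16.38 27.93  3.37]
```

View pics/s21.png

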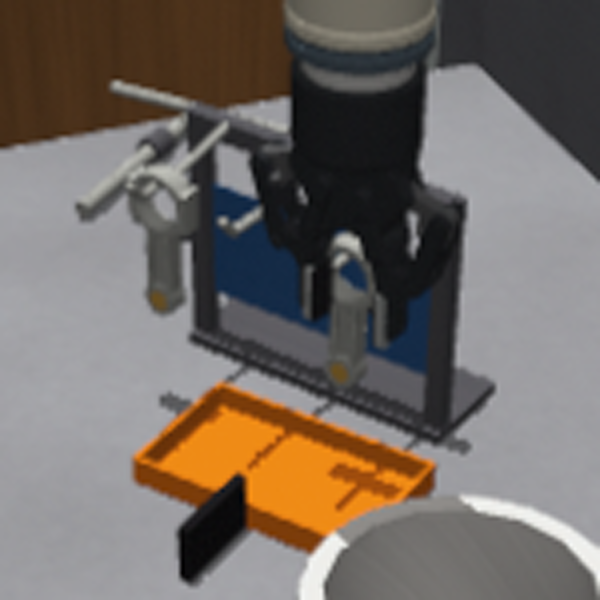

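View pics/t21.png

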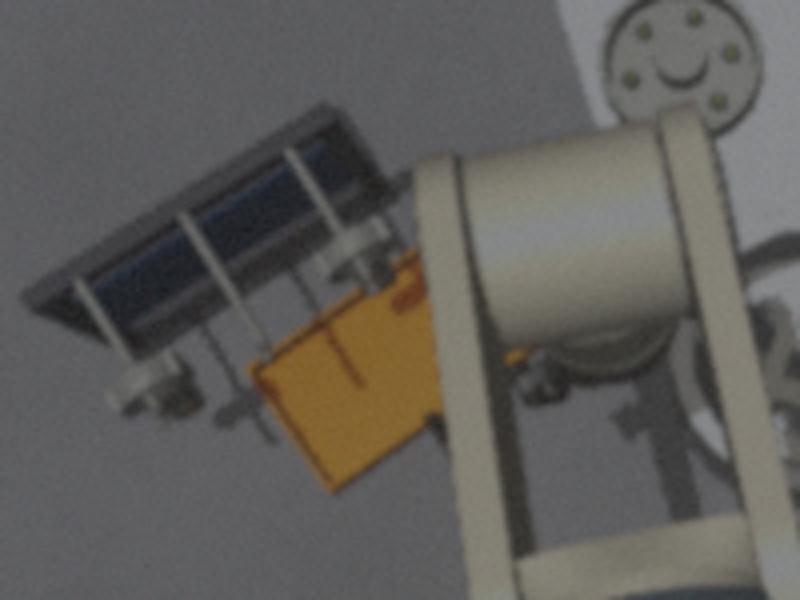

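```bash
python3 -c "
from h import *
s=sense();R=Ro.from_euler('xyz',s['tcp_rot']).as_matrix()
P=[s['eef_pos']+R@np.array([0,o,L]) for o in(-25,25) for L in(0,100,165)]
crop('side',240,60,150,150,4,'s22.png',w2p('side',P)); print(w2p('side',P),s['eef_pos'])"
```

```text
[[338.76068586  77.97642438]
 [337.17443107 117.92911323]
 [336.24227562 141.45195552]
 [319.76955677  71.82022921]
 [319.31274739 111.42188635]
 [319.04226483 134.77639765]] [507.7877303  108.44730321 450.35529843]
```

View pics/s22.png

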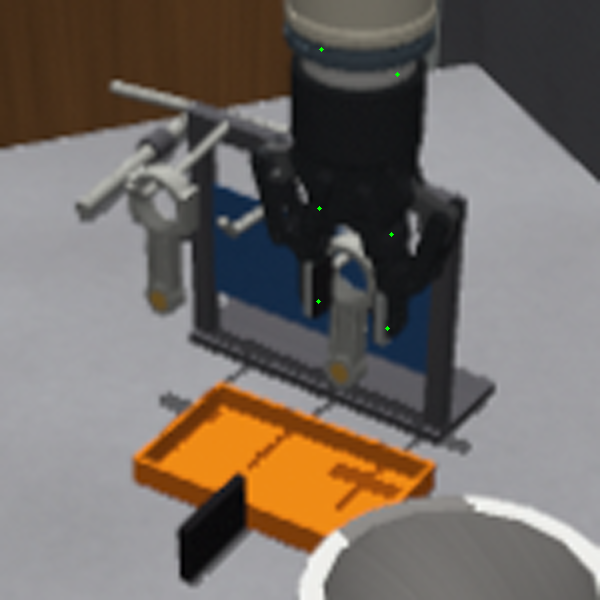

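```bash
python3 -c "
from h import *
np.set_printoptions(precision=1,suppress=True)
s=lambda x,y:((x+.5)/4+240-.5,(y+.5)/4+60-.5)
t=lambda x,y:((x+.5)/4+140-.5,(y+.5)/4+100-.5)
w=p2w('side',[s(135,462),s(222,385),s(435,464)],24);print(w, np.linalg.norm(w[0]-w[1]),np.linalg.norm(w[2]-w[1]))
v=p2w('top',[t(333,492),t(249,368)],24);print(v)
for q in(w,):
  d=q[1]-q[2];print('yaw',np.arctan2(-d[0],d[1]));c=(q[0]+q[2])/2;print('centre',c)
Rz=Ro.from_euler('z',.57).as_matrix();print('spot',np.array([618.6,416.7,0])+Rz@np.array([-85,0,0]))
"
```

```text
[[437.7 344.4  24. ]
 [535.2 414.5  24. ]
 [650.  256.7  24. ]] 120.14990574792353 195.20154869421043
[[440.1 349.8  24. ]
 [537.8 419.2  24. ]]
yaw 0.6285822864839081
centre [543.8 300.5  24. ]
spot [547.  370.8   0. ]
```

```bash
cat > ft.py <<'E'
from h import *
import sys
cx,cy,yaw=map(float,sys.argv[1:4]); 
Rz=Ro.from_euler("z",yaw).as_matrix();W=lambda p:np.array([cx,cy,0])+Rz@np.array(p,float)
P=[W((a,b,z)) for a in(-60,60) for b in range(-100,101,20) for z in(24,)]+[W((a,b,24)) for b in(-100,100) for a in range(-60,61,20)]+[W((a,b,z)) for a in(-137,-59) for b in(-5,5) for z in(0,50)]+[W((-60,b,0)) for b in(-100,0,100)]
crop("side",265,140,95,75,6,"fa.png",w2p("side",P));crop("top",180,145,100,90,6,"fb.png",w2p("top",P))
a=cv2.imread("pics/fa.png");b=cv2.imread("pics/fb.png");b=cv2.resize(b,(b.shape[1]*450//540,450));im=np.hstack([a,b]);cv2.imwrite("pics/"+sys.argv[4],cv2.resize(im,(800,int(450*800/im.shape[1]))))
E
python3 ft.py 545 302 0.62 ft1.png
```

```text
(no output)
```

View pics/ft1.png

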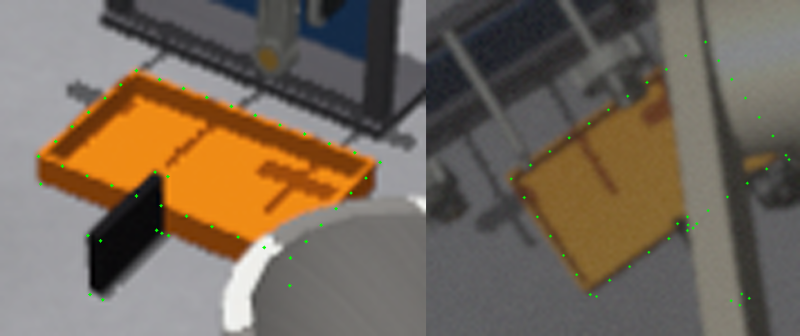

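```bash
python3 -c "
from h import *
plan(451.4,235.2,400,.62+np.pi)"
```

```text
now [508.6 110.3 450.1] [-3.142  0.005 -2.567] open 0.493 F [-0.7  0.2 -0.7] t 30.07
tool delta [-19.6 135.9  50.2] rows 4 each [-4.91 33.97 12.54]
rotvec [-0.0002  0.0051 -0.0453] rows 1 each [-0.0002  0.0051 -0.0453] | delta after turning [-26.  134.8  50.1] each [-6.51 33.71 12.52]
```

```bash
python3 -m creep '[[0,0.005,-0.045,-6,28,10,0.6],[0,0,0,-6,34,10,0.6],[0,0,0,-6,34,10,0.6],[0,0,0,-6,30,10,0.6],[0,0,0,0,5,10,0.6],[0,0,0,0,0,20,0.6],[0,0,0,0,0,20,0.6],[0,0,0,0,0,20,0.6],[0,0,0,0,0,0,0.6]]'
python3 -c "
from h import *
plan(451.4,235.2,250,.62+np.pi)"
```

```text
clock: 30.82
eef_pos: [452.7, 243.9, 335.7]
tcp_rot: [-3.14, 0.005, -2.51]
contact_force: [-1.7, -0.3, 0.3]
opening: 0.397
now [452.7 243.9 335.7] [-3.14   0.005 -2.51 ] open 0.397 F [-1.7 -0.3  0.3] t 30.82
tool delta [ 6.6 -6.  85.6] rows 3 each [ 2.2  -2.01 28.55]
rotvec [-0.002   0.0048  0.0115] rows 1 each [-0.002   0.0048  0.0115] | delta after turning [ 6.1 -6.3 85.7] each [ 2.04 -2.09 28.56]
```

```bash
python3 -m creep '[[-0.002,0.005,0.01,6,-6.3,20,0.6],[0,0,0,0,0,25,0.6],[0,0,0,0,0,25,0.6],[0,0,0,0,0,10,0.6],[0,0,0,0,0,0,0.6]]'
python3 -c "
from h import *
plan(451.4,235.2,189,.62+np.pi)
crop('side',240,100,110,130,4.5,'s23.png')"
```

```text
clock: 31.23
eef_pos: [454.2, 237.5, 255.7]
tcp_rot: [-3.141, 0.003, -2.517]
contact_force: [0.8, 0.5, -0.1]
opening: 0.399
now [454.2 237.5 255.7] [-3.141e+00  3.000e-03 -2.517e+00] open 0.399 F [ 0.8  0.5 -0.1] t 31.23
tool delta [ 3.8 -0.2 66.7] rows 2 each [ 1.91 -0.1  33.33]
rotvec [-0.0007  0.0028  0.0048] rows 1 each [-0.0007  0.0028  0.0048] | delta after turning [ 3.6 -0.3 66.7] each [ 1.81 -0.13 33.34]
```

View pics/s23.png

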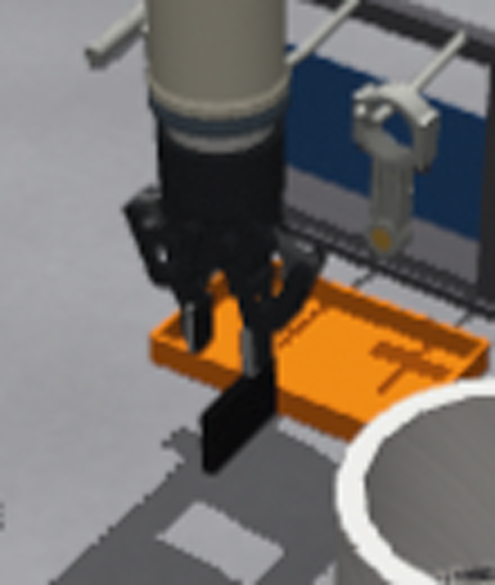

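```bash
python3 -m creep '[[0,0.003,0.005,3.6,-0.2,12,0.6],[0,0,0,0,0,12,0.6],[0,0,0,0,0,0,0.6]]'
python3 -c "
from h import *
plan(451.4,235.2,189,.62+np.pi)
crop('side',240,100,110,130,4.5,'s24.png')"
```

```text
clock: 31.53
eef_pos: [453.2, 236.2, 234.2]
tcp_rot: [-3.14, 0.006, -2.522]
contact_force: [-0.9, -0.1, -0.6]
opening: 0.397
now [453.2 236.2 234.2] [-3.14   0.006 -2.522] open 0.397 F [-0.9 -0.1 -0.6] t 31.53
tool delta [ 2.3  0.3 45.1] rows 2 each [ 1.14  0.14 22.57]
rotvec [-0.0016  0.0058 -0.0004] rows 1 each [-0.0016  0.0058 -0.0004] | delta after turning [ 2.   0.2 45.2] each [ 1.01  0.1  22.58]
```

View pics/s24.png

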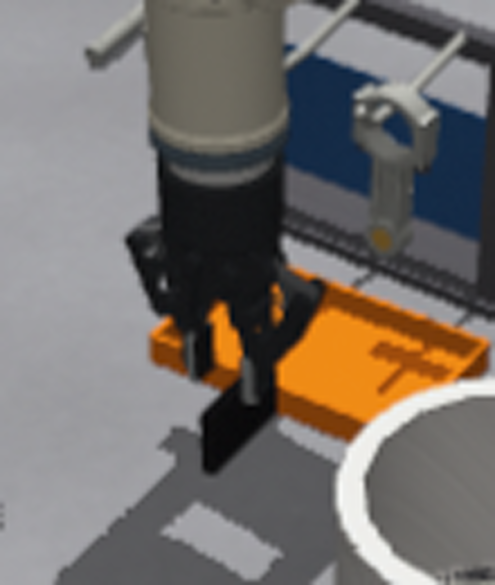

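Fingers straddle the fin (left tip (198,370), right tip (250,395), fin between). Descend and close.

```bash
python3 -m creep '[[0,0.006,0,2,0.2,15,0.6],[0,0,0,0,0,15,0.6],[0,0,0,0,0,8,0.6],[0,0,0,0,0,0,0.6],[0,0,0,0,0,0,0.6]]'
python3 -m creep '[[0,0,0,0,0,0,0.9],[0,0,0,0,0,0,1],[0,0,0,0,0,0,1],[0,0,0,0,0,0,1],[0,0,0,0,0,0,1]]' 60
python3 -c "
from h import *
plan(451.4,235.2,189,.62+np.pi)"
```

```text
clock: 32.0
eef_pos: [453.4, 236.1, 198.3]
tcp_rot: [-3.139, 0.005, -2.522]
contact_force: [-0.3, -0.2, 1.1]
opening: 0.402
clock: 32.42
eef_pos: [453.8, 236.4, 200.4]
tcp_rot: [-3.139, 0.007, -2.522]
contact_force: [-0.2, 0.7, -3.7]
opening: 0.104
now [453.8 236.4 200.4] [-3.139  0.007 -2.522] open 0.104 F [-0.2  0.7 -3.7] t 32.42
tool delta [ 2.7  0.4 11.4] rows 1 each [ 2.72  0.43 11.42]
rotvec [-0.0026  0.0066 -0.0007] rows 1 each [-0.0026  0.0066 -0.0007] | delta after turning [ 2.6  0.4 11.4] each [ 2.65  0.4  11.43]
```

```bash
python3 -m creep '[[-0.002,0.006,0,0,0,1,1],[0,0,0,0,0,0,1]]'; python3 -c "
from h import *
plan(452.4,310.2,199.5,.57+np.pi)"
```

```text
clock: 32.58
eef_pos: [454.0, 236.5, 199.8]
tcp_rot: [-3.141, 0.001, -2.522]
contact_force: [-1.1, -1.2, -1.2]
opening: 0.106
now [454.  236.5 199.8] [-3.141e+00  1.000e-03 -2.522e+00] open 0.106 F [-1.1 -1.2 -1.2] t 32.58
tool delta [-41.5  61.    0.3] rows 2 each [-20.74  30.49   0.13]
rotvec [-0.0005  0.0011  0.0491] rows 1 each [-0.0005  0.0011  0.0491] | delta after turning [-38.4  62.9   0.3] each [-19.22  31.47   0.13]
```

```bash
python3 -m creep '[[0,0,0.007,-5,7,0,1],[0,0,0.007,-5,8,0,1],[0,0,0.007,-5,8,0,1],[0,0,0.007,-5,8,0,1],[0,0,0.007,-5,8,0,1],[0,0,0.007,-5,8,0,1],[0,0,0.007,-5,8,0,1],[0,0,0,-4,6,0,1],[0,0,0,0,0,0,1]]'; python3 -c "
from h import *
plan(452.4,310.2,199.5,.57+np.pi)"
```

```text
clock: 33.33
eef_pos: [451.9, 316.6, 200.0]
tcp_rot: [-3.141, 0.001, -2.581]
contact_force: [1.5, -0.3, -1.3]
opening: 0.1
now [451.9 316.6 200. ] [-3.141e+00  1.000e-03 -2.581e+00] open 0.1 F [ 1.5 -0.3 -1.3] t 33.33
tool delta [ 3.  -5.6  0.5] rows 1 each [ 2.99 -5.64  0.49]
rotvec [-0.0005  0.0007 -0.0091] rows 1 each [-0.0005  0.0007 -0.0091] | delta after turning [ 3.  -5.6  0.5] each [ 3.05 -5.61  0.49]
```

```bash
python3 -m creep '[[0,0,-0.009,3,-5.6,0,1],[0,0,0,0,0,0,1]]'; python3 -c "
from h import *
plan(452.4,310.2,199.5,.57+np.pi)"; python3 ft.py 547 370.8 0.57 ft2.png
```

```text
clock: 33.5
eef_pos: [452.3, 311.0, 199.9]
tcp_rot: [-3.141, 0.002, -2.568]
contact_force: [-1.2, 0.2, -0.3]
opening: 0.107
now [452.3 311.  199.9] [-3.141e+00  2.000e-03 -2.568e+00] open 0.107 F [-1.2  0.2 -0.3] t 33.5
tool delta [ 0.4 -0.8  0.4] rows 1 each [ 0.37 -0.77  0.38]
rotvec [-0.0006  0.0016  0.0039] rows 1 each [-0.0006  0.0016  0.0039] | delta after turning [ 0.4 -0.8  0.4] each [ 0.37 -0.77  0.38]
```

View pics/ft2.png

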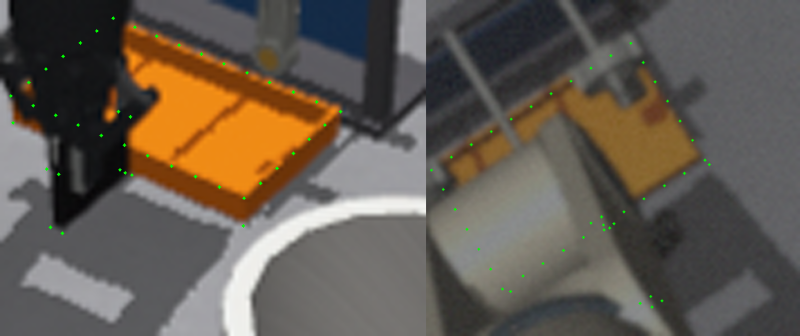

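```bash
python3 -m creep '[[0,0,0,0,0,0,0.6],[0,0,0,0,0,0,0.6],[0,0,0,0,0,0,0.6],[0,0,0,0,0,-20,0.6],[0,0,0,0,0,-35,0.6],[0,0,0,0,0,-35,0.6],[0,0,0,0,0,-35,0.6],[0,0,0,0,0,-35,0.6],[0,0,0,0,0,-35,0.6],[0,0,0,0,-10,-20,0.6]]'
python3 -c "
from h import *
plan(500,-330,420,3.486)"
```

```text
clock: 34.43
eef_pos: [456.2, 300.2, 419.3]
tcp_rot: [3.142, -0.01, -2.572]
contact_force: [1.8, -0.1, 0.8]
opening: 0.397
now [456.2 300.2 419.3] [ 3.142 -0.01  -2.572] open 0.397 F [ 1.8 -0.1  0.8] t 34.43
tool delta [ 302.8 -554.4    2.3] rows 17 each [ 17.81 -32.61   0.13]
rotvec [-0.0011 -0.0098  0.2249] rows 2 each [-0.0005 -0.0049  0.1125] | delta after turning [ 171.5 -608.    -0.7] each [ 10.09 -35.76  -0.04]
```

```bash
python3 -m creep '[[0,0,0,18,-33,0,0.6],[0,0,0,18,-33,0,0.6],[0,0,0,18,-33,0,0.6],[0,0,0,18,-33,0,0.6],[0,0,0,18,-33,0,0.6],[0,0,0,18,-33,0,0.5],[0,0,0,18,-33,0,0.3],[0,0,0,18,-33,0,0.3],[0,0,0,18,-33,0,0.3],[0,0,0,18,-33,0,0.3]]'
python3 -c "
from h import *
plan(503,-331.5,420,-2.803)"
```

```text
clock: 35.27
eef_pos: [483.7, -85.6, 429.8]
tcp_rot: [-3.138, 0.013, -2.565]
contact_force: [1.5, 0.4, -0.6]
opening: 0.7
now [483.7 -85.6 429.8] [-3.138  0.013 -2.565] open 0.7 F [ 1.5  0.4 -0.6] t 35.27
tool delta [ 118.1 -216.6    9.1] rows 7 each [ 16.87 -30.94   1.3 ]
rotvec [-0.0019  0.0131  0.2384] rows 3 each [-0.0006  0.0044  0.0795] | delta after turning [  63.5 -238.3    9.8] each [  9.07 -34.04   1.4 ]
```

```bash
python3 -m creep '[[0,0,0,17,-31,0,0.3],[0,0,0,17,-31,0,0.3],[0,0,0,17,-31,0,0.3],[0,0,0,17,-31,0,0.3],[0,0,0,17,-31,0,0.3],[0,0.01,0.08,15,-26,0,0.3],[0,0,0.08,0,0,0,0.3],[0,0,0.07,0,0,0,0.3],[0,0,0,0,0,0,0.3]]'
python3 -c "
from h import *
plan(503,-331.5,320,-2.803)
crop('side',340,250,130,150,4,'s25.png')
crop('top',150,110,140,130,4.5,'t25.png')"
python3 fr2.py 618.6 416.7 0.57 fr3.png; python3 ft.py 547 370.8 0.57 ft3.png
```

```text
clock: 36.02
eef_pos: [494.5, -312.9, 430.4]
tcp_rot: [-3.134, 0.005, -2.815]
contact_force: [1.1, 0.4, 0.3]
opening: 0.699
now [ 494.5 -312.9  430.4] [-3.134  0.005 -2.815] open 0.699 F [1.1 0.4 0.3] t 36.02
tool delta [ -1.5 -19.6 110.5] rows 3 each [-0.51 -6.53 36.84]
rotvec [-0.0072  0.0053 -0.0124] rows 1 each [-0.0072  0.0053 -0.0124] | delta after turning [ -1.9 -20.4 110.4] each [-0.62 -6.8  36.79]
```

View pics/ft3.png

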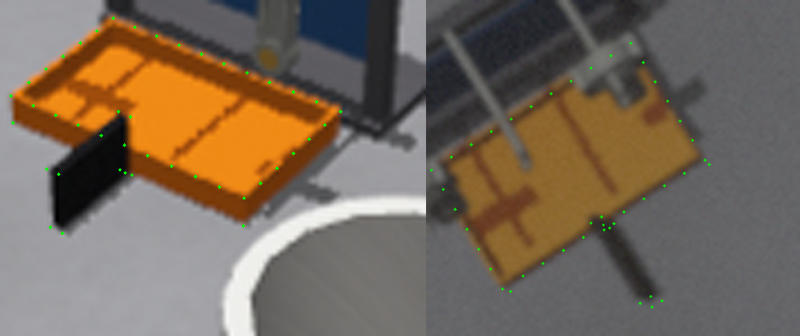

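View pics/t25.png

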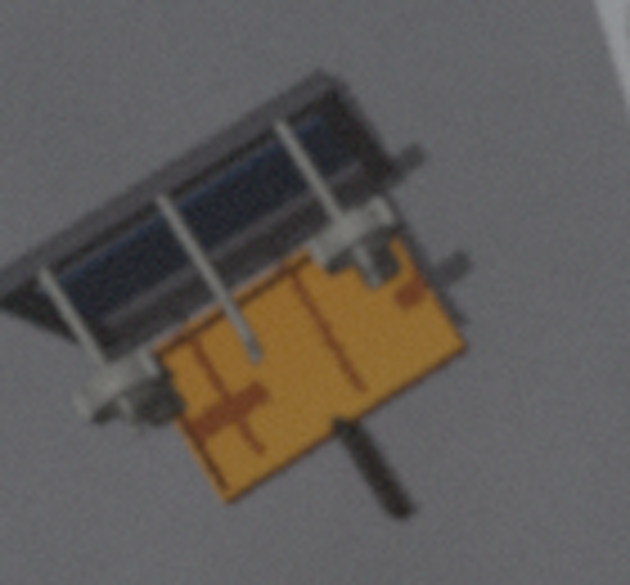

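View pics/s25.png

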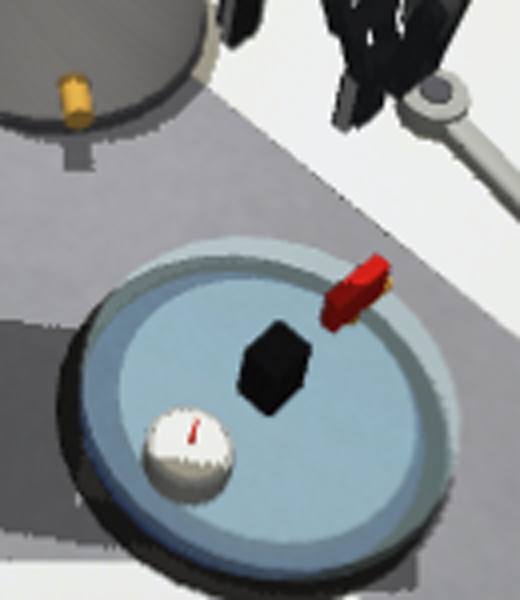

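```bash
python3 -m creep '[[-0.007,0.005,-0.012,-2,-20,15,0.3],[0,0,0,0,0,30,0.3],[0,0,0,0,0,30,0.3],[0,0,0,0,0,25,0.3],[0,0,0,0,0,0,0.3]]'
python3 -c "
from h import *
plan(503.5,-331.7,250,-2.803)"
```

```text
clock: 36.73
eef_pos: [505.7, -328.4, 331.3]
tcp_rot: [-3.135, 0.006, -2.787]
contact_force: [-0.9, 0.3, -0.9]
opening: 0.7
now [ 505.7 -328.4  331.3] [-3.135  0.006 -2.787] open 0.7 F [-0.9  0.3 -0.9] t 36.73
tool delta [ 3.7 -1.8 81.3] rows 3 each [ 1.22 -0.6  27.09]
rotvec [-0.0063  0.0056  0.0162] rows 1 each [-0.0063  0.0056  0.0162] | delta after turning [ 3.2 -2.4 81.3] each [ 1.06 -0.79 27.1 ]
```

```bash
python3 -m creep '[[-0.006,0.006,0.016,3.2,-2.4,20,0.3],[0,0,0,0,0,28,0.3],[0,0,0,0,0,20,0.3],[0,0,0,0,0,0,0.3]]'
python3 -c "
from h import *
plan(503.5,-331.7,214,-2.803)
crop('side',340,210,130,150,4,'s26.png')"
```

```text
clock: 37.07
eef_pos: [505.6, -331.3, 265.5]
tcp_rot: [-3.139, 0.002, -2.798]
contact_force: [-0.9, 0.6, 0.2]
opening: 0.7
now [ 505.6 -331.3  265.5] [-3.139e+00  2.000e-03 -2.798e+00] open 0.7 F [-0.9  0.6  0.2] t 37.07
tool delta [ 2.2  0.4 51.5] rows 2 each [ 1.1   0.22 25.75]
rotvec [-0.0029  0.0017  0.0049] rows 1 each [-0.0029  0.0017  0.0049] | delta after turning [ 2.1  0.3 51.5] each [ 1.06  0.14 25.75]
```

View pics/s26.png

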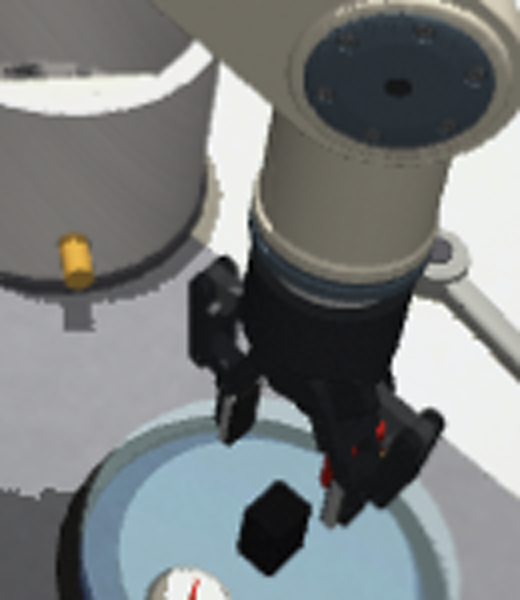

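```bash
python3 -m creep '[[-0.003,0.002,0.005,2,0.3,20,0.3],[0,0,0,0,0,20,0.3],[0,0,0,0,0,8,0.3],[0,0,0,0,0,0,0.3]]'
python3 -c "
from h import *
plan(503.5,-331.7,214,-2.803)
crop('side',340,210,130,150,4,'s27.png')"
```

```text
clock: 37.45
eef_pos: [508.1, -333.5, 227.1]
tcp_rot: [-3.132, 0.007, -2.8]
contact_force: [-0.5, 0.8, -0.9]
opening: 0.7
now [ 508.1 -333.5  227.1] [-3.132  0.007 -2.8  ] open 0.7 F [-0.5  0.8 -0.9] t 37.45
tool delta [ 3.9  3.4 13. ] rows 1 each [ 3.88  3.36 13.03]
rotvec [-0.0099  0.0074  0.0025] rows 1 each [-0.0099  0.0074  0.0025] | delta after turning [ 3.8  3.2 13.1] each [ 3.79  3.22 13.09]
```

View pics/s27.png

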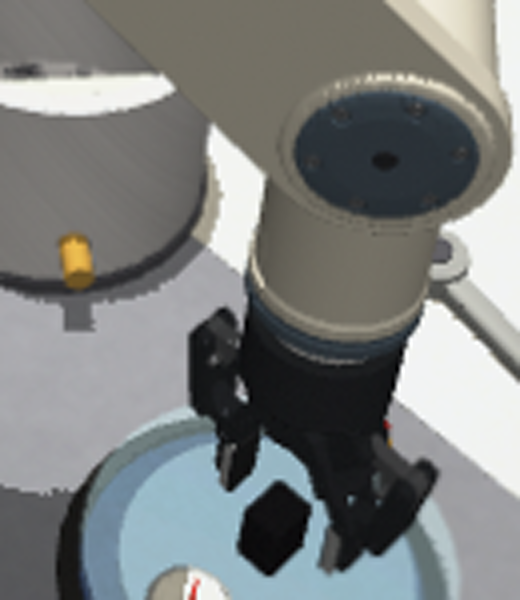

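```bash
python3 -m creep '[[-0.01,0.0075,0.0025,5,3.2,9,0.3],[0,0,0,0,0,3,0.3],[0,0,0,0,0,0,0.9],[0,0,0,0,0,0,1],[0,0,0,0,0,0,1],[0,0,0,0,0,0,1],[0,0,0,0,0,0,1]]' 90
python3 -c "
from h import *
plan(503.5,-331.7,214,-2.803)"
```

```text
clock: 38.08
eef_pos: [503.7, -333.1, 220.6]
tcp_rot: [-3.137, 0.004, -2.803]
contact_force: [0.2, -1.3, -5.2]
opening: 0.26
now [ 503.7 -333.1  220.6] [-3.137  0.004 -2.803] open 0.26 F [ 0.2 -1.3 -5.2] t 38.08
tool delta [-0.2  1.4  6.6] rows 1 each [-0.24  1.44  6.58]
rotvec [-0.0046  0.0036  0.0001] rows 1 each [-0.0046  0.0036  0.0001] | delta after turning [-0.3  1.4  6.6] each [-0.26  1.41  6.59]
```

```bash
python3 -m creep '[[-0.004,0.003,0,0,0,-10,1],[0,0,0,0,0,-20,1],[0,0,0,0,0,-30,1],[0,0,0,0,0,-35,1],[0,0,0,0,0,-35,1],[0,0,0,0,0,-35,1],[0,0,0,0,0,-30,1],[0,0,0,0,0,0,1]]' 90
python3 -c "
from h import *
plan(529.5,-18.8,420,-2.803)"
```

```text
clock: 38.75
eef_pos: [501.3, -331.4, 421.6]
tcp_rot: [3.128, -0.01, -2.802]
contact_force: [0.9, -1.4, -5.2]
opening: 0.263
now [ 501.3 -331.4  421.6] [ 3.128 -0.01  -2.802] open 0.263 F [ 0.9 -1.4 -5.2] t 38.75
tool delta [-130.6  285.4    4.1] rows 9 each [-14.52  31.71   0.46]
rotvec [ 0.0137 -0.0103  0.0004] rows 1 each [ 0.0137 -0.0103  0.0004] | delta after turning [-130.5  285.5    1.6] each [-14.5   31.72   0.18]
```

```bash
python3 -m creep '[[0.014,-0.01,0,-10,20,-1,1],[0,0,0,-14.5,31.7,-1,1],[0,0,0,-14.5,31.7,-1,1],[0,0,0,-14.5,31.7,-1,1],[0,0,0,-14.5,31.7,-1,1],[0,0,0,-14.5,31.7,-1,1],[0,0,0,-14.5,31.7,-1,1],[0,0,0,-14.5,31.7,0,1],[0,0,0,-11,22,0,1],[0,0,0,0,0,0,1]]' 90
python3 -c "
from h import *
plan(529.5,-18.8,380,-2.803)"
```

```text
clock: 39.58
eef_pos: [524.1, -30.5, 423.0]
tcp_rot: [3.138, -0.01, -2.809]
contact_force: [-0.2, 0.4, -4.7]
opening: 0.257
now [524.1 -30.5 423. ] [ 3.138 -0.01  -2.809] open 0.257 F [-0.2  0.4 -4.7] t 39.58
tool delta [-9.4  9.2 43. ] rows 2 each [-4.68  4.59 21.49]
rotvec [ 0.0035 -0.0098 -0.0061] rows 1 each [ 0.0035 -0.0098 -0.0061] | delta after turning [-9.   9.3 43. ] each [-4.49  4.64 21.52]
```

```bash
python3 -m creep '[[0.0035,-0.01,-0.006,-9,9.3,12,1],[0,0,0,0,0,14,1],[0,0,0,0,0,8,1],[0,0,0,0,0,0,1]]' 90
python3 -c "
from h import *
plan(529.5,-18.8,375,-2.803)
P=circ((529,-19),100,155)
crop('side',295,120,120,130,4.5,'s28.png',w2p('side',P))"
```

```text
clock: 39.92
eef_pos: [527.4, -16.1, 385.2]
tcp_rot: [3.14, -0.005, -2.798]
contact_force: [-0.5, -0.6, -5.3]
opening: 0.261
now [527.4 -16.1 385.2] [ 3.14  -0.005 -2.798] open 0.261 F [-0.5 -0.6 -5.3] t 39.92
tool delta [-1.1 -3.3 10.2] rows 1 each [-1.12 -3.26 10.16]
rotvec [ 0.0015 -0.005   0.0052] rows 1 each [ 0.0015 -0.005   0.0052] | delta after turning [-1.1 -3.2 10.2] each [-1.09 -3.24 10.18]
```

View pics/s28.png

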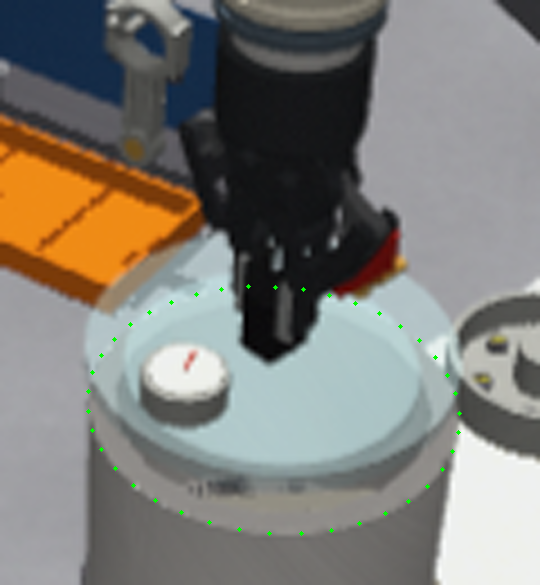

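```bash
python3 -m creep '[[0.0015,-0.005,0.005,-1.2,-3.3,5,1],[0,0,0,0,0,5,1],[0,0,0,0,0,0,1]]' 90
python3 -c "
from h import *
plan(529.8,-18.7,356,-2.803)"
```

```text
clock: 40.22
eef_pos: [529.9, -20.6, 375.6]
tcp_rot: [-3.141, 0.001, -2.805]
contact_force: [0.0, -0.4, -5.7]
opening: 0.261
now [529.9 -20.6 375.6] [-3.141e+00  1.000e-03 -2.805e+00] open 0.261 F [ 0.  -0.4 -5.7] t 40.22
tool delta [-0.5  1.8 19.6] rows 1 each [-0.55  1.85 19.56]
rotvec [-0.0007  0.0005 -0.0024] rows 1 each [-0.0007  0.0005 -0.0024] | delta after turning [-0.6  1.8 19.6] each [-0.56  1.83 19.56]
```

```bash
python3 -m creep '[[0,0,0,-0.5,1.7,4,1],[0,0,0,0,0,4,1],[0,0,0,0,0,2,1]]' 90
python3 -c "
from h import *
plan(529.8,-18.7,356,-2.803)"
python3 -m creep '[[0,0,0,0,0,3,1],[0,0,0,0,0,2,1]]' 90
python3 -c "
from h import *
plan(529.8,-18.7,356,-2.803)"
```

```text
clock: 40.47
eef_pos: [530.2, -19.7, 365.7]
tcp_rot: [-3.14, 0.002, -2.807]
contact_force: [-0.3, -0.2, -6.2]
opening: 0.264
now [530.2 -19.7 365.7] [-3.140e+00  2.000e-03 -2.807e+00] open 0.264 F [-0.3 -0.2 -6.2] t 40.47
tool delta [0.1 1.1 9.7] rows 1 each [0.07 1.07 9.71]
rotvec [-0.0015  0.0022 -0.0041] rows 1 each [-0.0015  0.0022 -0.0041] | delta after turning [0.  1.1 9.7] each [0.05 1.05 9.71]
clock: 40.63
eef_pos: [530.2, -19.7, 360.3]
tcp_rot: [-3.14, 0.002, -2.807]
contact_force: [-0.0, -0.6, -5.8]
opening: 0.259
now [530.2 -19.7 360.3] [-3.140e+00  2.000e-03 -2.807e+00] open 0.259 F [-0.  -0.6 -5.8] t 40.63
tool delta [0.1 1.1 4.3] rows 1 each [0.09 1.11 4.29]
rotvec [-0.0015  0.0024 -0.0041] rows 1 each [-0.0015  0.0024 -0.0041] | delta after turning [0.1 1.1 4.3] each [0.08 1.1  4.29]
```

```bash
python3 -m creep '[[0,0,0,0,1,2,1],[0,0,0,0,0,1.5,1],[0,0,0,0,0,1,1]]' 90
python3 -m creep '[[0,0,0,0,0,1,1]]' 90
python3 -m creep '[[0,0,0,0,0,1,1]]' 90
```

```text
clock: 40.88
eef_pos: [530.0, -18.9, 358.5]
tcp_rot: [-3.139, 0.003, -2.807]
contact_force: [-3.8, -0.4, 0.7]
opening: 0.264
clock: 40.97
eef_pos: [529.9, -18.9, 358.5]
tcp_rot: [-3.139, 0.003, -2.807]
contact_force: [-4.1, -0.5, 6.9]
opening: 0.262
clock: 41.05
eef_pos: [529.9, -18.9, 358.5]
tcp_rot: [-3.139, 0.003, -2.807]
contact_force: [-5.0, -1.3, 6.9]
opening: 0.261
```

```bash
python3 -c "
from h import *
P=circ((529,-19),100,155)+circ((529,-19),100,167)
crop('side',300,150,110,110,5,'s29.png'); crop('side',300,150,110,110,5,'s29b.png',w2p('side',P))"
```

```text
(no output)
```

View pics/s29b.png

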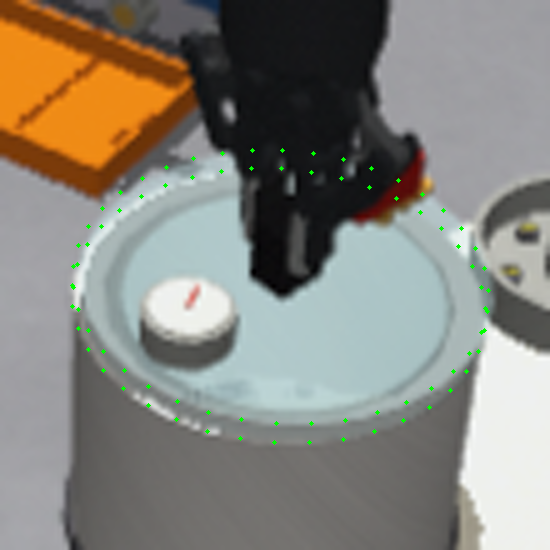

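```bash
python3 -m creep '[[0,0,0,0,0,-0.5,0.3],[0,0,0,0,0,0,0.3],[0,0,0,0,0,0,0.3],[0,0,0,0,0,-20,0.3],[0,0,0,0,0,-30,0.3],[0,0,0,0,0,-30,0.3],[0,0,0,0,0,-10,0.3],[0,0,0,0,0,0,0.5]]'
python3 -c "
from h import *
plan(596,5,450,-2.81)
P=circ((529,-19),100,155)+circ((529,-19),100,167)
crop('side',300,150,110,110,5,'s30.png');crop('top',290,100,120,120,4.5,'t30.png')"
```

```text
clock: 41.77
eef_pos: [530.6, -18.2, 453.4]
tcp_rot: [-3.137, 0.007, -2.806]
contact_force: [-0.1, 0.6, -0.9]
opening: 0.574
now [530.6 -18.2 453.4] [-3.137  0.007 -2.806] open 0.574 F [-0.1  0.6 -0.9] t 41.77
tool delta [-69.3   0.4   3.9] rows 2 each [-34.67   0.22   1.97]
rotvec [-0.0043  0.0074  0.0035] rows 1 each [-0.0043  0.0074  0.0035] | delta after turning [-69.4   0.7   3.4] each [-34.68   0.33   1.71]
```

View pics/s30.png

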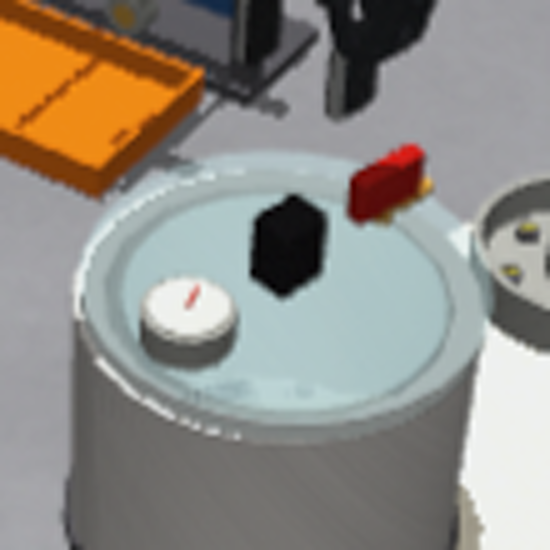

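View pics/t30.png

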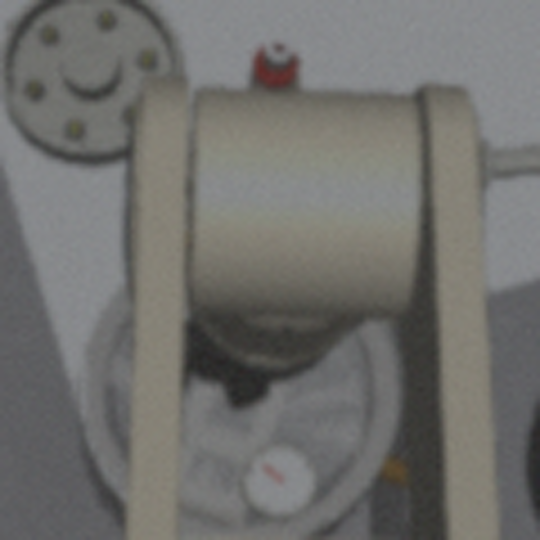

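```bash
python3 -m creep '[[-0.004,0.007,0.003,-30,0.3,5,0.5],[0,0,0,-33,0,5,0.5],[0,0,0,-4,0,5,0.5],[0,0,0,0,0,5,0.5],[0,0,0,0,0,0,0.5]]'
python3 -c "
from h import *
plan(595.5,5,353,-2.803)"
```

```text
clock: 42.28
eef_pos: [593.2, 4.6, 422.2]
tcp_rot: [3.138, -0.011, -2.81]
contact_force: [-0.3, -0.6, -0.0]
opening: 0.499
now [593.2   4.6 422.2] [ 3.138 -0.011 -2.81 ] open 0.499 F [-0.3 -0.6 -0. ] t 42.28
tool delta [-3.1 -0.6 69.2] rows 2 each [-1.56 -0.3  34.6 ]
rotvec [ 0.0037 -0.0114 -0.0071] rows 1 each [ 0.0037 -0.0114 -0.0071] | delta after turning [-2.3 -0.4 69.2] each [-1.16 -0.18 34.61]
```

```bash
python3 -m creep '[[0.004,-0.011,-0.007,-2.3,-0.4,15,0.5],[0,0,0,0,0,18,0.5],[0,0,0,0,0,10,0.5],[0,0,0,0,0,0,0.5]]'
python3 -c "
from h import *
plan(595.5,5,354,-2.803)
crop('side',340,120,80,100,6,'s31.png')"
```

```text
clock: 42.62
eef_pos: [591.7, 4.0, 374.5]
tcp_rot: [3.14, -0.006, -2.803]
contact_force: [-0.7, 0.2, -0.2]
opening: 0.5
now [591.7   4.  374.5] [ 3.14  -0.006 -2.803] open 0.5 F [-0.7  0.2 -0.2] t 42.62
tool delta [-4.  -0.3 20.5] rows 1 each [-4.04 -0.31 20.5 ]
rotvec [ 0.0012 -0.0059 -0.    ] rows 1 each [ 0.0012 -0.0059 -0.    ] | delta after turning [-3.9 -0.3 20.5] each [-3.91 -0.29 20.52]
```

View pics/s31.png

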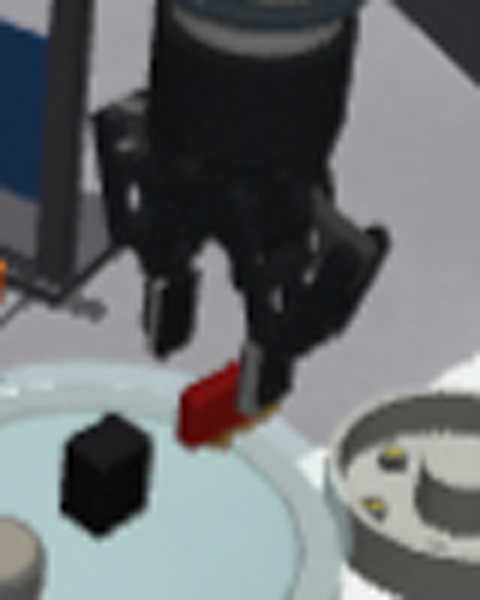

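```bash
python3 -m creep '[[0.001,-0.006,0,-3.5,-0.3,10,0.5],[0,0,0,0,0,9,0.5],[0,0,0,0,0,0,0.5],[0,0,0,0,0,0,0.9],[0,0,0,0,0,0,1],[0,0,0,0,0,0,1],[0,0,0,0,0,0,1],[0,0,0,0,0,0,1]]' 40
python3 -c "
from h import *
plan(595.5,5,354,-2.803+6.2832-1.57)"
```

```text
clock: 43.33
eef_pos: [595.5, 4.5, 357.2]
tcp_rot: [-3.141, 0.004, -2.804]
contact_force: [0.0, 0.4, -3.2]
opening: 0.13
now [595.5   4.5 357.2] [-3.141  0.004 -2.804] open 0.13 F [ 0.   0.4 -3.2] t 43.33
tool delta [-0.2  0.5  3.2] rows 1 each [-0.15  0.5   3.24]
rotvec [0.0021 0.0037 1.5694] rows 14 each [0.0002 0.0003 0.1121] | delta after turning [0.5 0.2 3.2] each [0.5  0.17 3.24]
```

```bash
python3 -m creep '[[0,0,0.115,0,0,0,1],[0,0,0.115,0,0,0,1],[0,0,0.115,0,0,0,1],[0,0,0.115,0,0,0,1],[0,0,0.115,0,0,0,1],[0,0,0.115,0,0,0,1],[0,0,0.115,0,0,0,1]]'
python3 -c "
from h import *
plan(595.5,4.5,357,1.91)"
```

```text
clock: 43.92
eef_pos: [595.5, 4.6, 357.1]
tcp_rot: [3.139, 0.004, 2.643]
contact_force: [0.5, -0.2, -2.7]
opening: 0.129
now [595.5   4.6 357.1] [3.139 0.004 2.643] open 0.129 F [ 0.5 -0.2 -2.7] t 43.92
tool delta [-0.  -0.1  0.1] rows 1 each [-0.04 -0.14  0.11]
rotvec [0.0035 0.0028 0.7331] rows 7 each [0.0005 0.0004 0.1047] | delta after turning [-0.1 -0.1  0.1] each [-0.12 -0.08  0.11]
```

```bash
python3 -m creep '[[0,0,0.11,0,0,0,1],[0,0,0.11,0,0,0,1],[0,0,0.11,0,0,0,1],[0,0,0.11,0,0,0,1],[0,0,0.11,0,0,0,1],[0,0,0.1,0,0,0,1],[0,0,0.04,0,0,0,1],[0,0,0,0,0,0,1]]'
python3 -c "
from h import *
plan(595.5,4.5,357,1.91);print(sense()['wrist_torque'])"
```

```text
clock: 44.58
eef_pos: [595.7, 4.8, 357.2]
tcp_rot: [3.137, 0.002, 1.912]
contact_force: [0.5, -0.1, -2.4]
opening: 0.128
now [595.7   4.8 357.2] [3.137e+00 2.000e-03 1.912e+00] open 0.128 F [ 0.5 -0.1 -2.4] t 44.58
tool delta [-0.2 -0.2  0.2] rows 1 each [-0.21 -0.24  0.15]
rotvec [0.0046 0.0022 0.0016] rows 1 each [0.0046 0.0022 0.0016] | delta after turning [-0.2 -0.2  0.2] each [-0.21 -0.23  0.15]
[-0.17412879  0.00886112  0.10701409]
```

```bash
python3 -m creep '[[0,0,0,0,0,0,0.6],[0,0,0,0,0,0,0.6],[0,0,0,0,0,0,0.6],[0,0,0,0,0,-20,0.6],[0,0,0,0,0,-30,0.6],[0,0,0,0,0,-35,0.6],[0,0,0,0,0,-30,0.6]]'
python3 -c "
from h import *
plan(450,-300,470,1.912)"
```

```text
clock: 45.17
eef_pos: [593.6, 5.0, 469.6]
tcp_rot: [-3.135, -0.002, 1.92]
contact_force: [1.7, -0.0, 0.8]
opening: 0.401
now [593.6   5.  469.6] [-3.135e+00 -2.000e-03  1.920e+00] open 0.401 F [ 1.7 -0.   0.8] t 45.17
tool delta [-237.4 -239.3    0.6] rows 9 each [-26.38 -26.59   0.07]
rotvec [-0.0068 -0.0024  0.0082] rows 1 each [-0.0068 -0.0024  0.0082] | delta after turning [-239.3 -237.3   -0.4] each [-26.59 -26.37  -0.04]
```

```bash
python3 -m creep '[[0,0,0,-20,-20,0,0.6],[0,0,0,-26,-26,0,0.6],[0,0,0,-26,-26,0,0.6],[0,0,0,-26,-26,0,0.6],[0,0,0,-26,-26,0,0.6],[0,0,0,-26,-26,0,0.6],[0,0,0,-26,-26,0,0.6],[0,0,0,-26,-26,0,0.6],[0,0,0,-20,-20,0,0.6],[0,0,0,0,0,0,0.6]]'
python3 - <<'E'
from h import *
for n in("side","top"): cv2.imwrite(f"pics/{n}9.png",cam(n)["color"][:,:,::-1])
crop("top",290,130,110,110,5,"t_f.png",f=None)
E
python3 ft.py 547 370.8 0.57 ft9.png; python3 fr2.py 618.6 416.7 .57 fr9.png
```

```text
clock: 46.0
eef_pos: [459.0, -290.0, 481.8]
tcp_rot: [3.128, 0.009, 1.938]
contact_force: [-0.4, 0.3, 0.0]
opening: 0.403
```

View pics/side9.png

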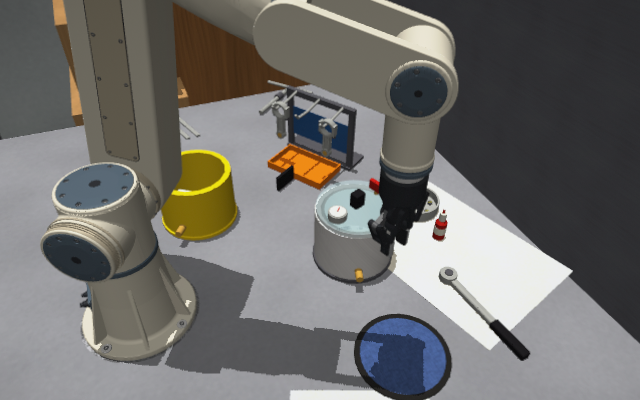

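View pics/top9.png

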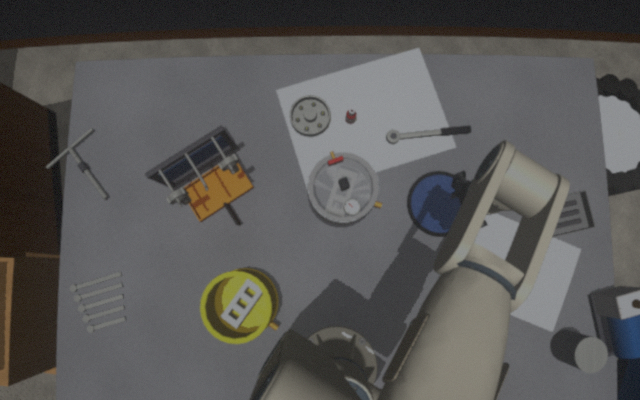

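View pics/ft9.png

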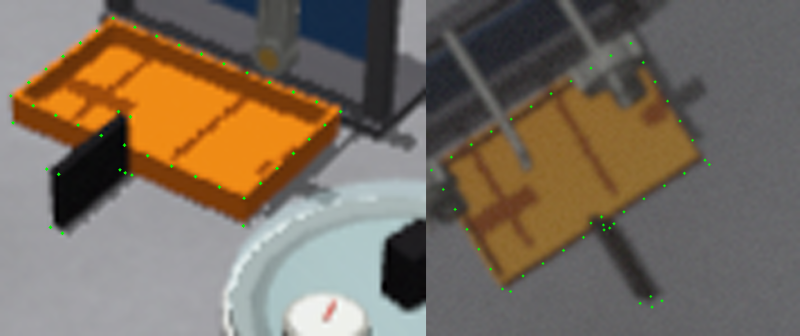

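View pics/t_f.png

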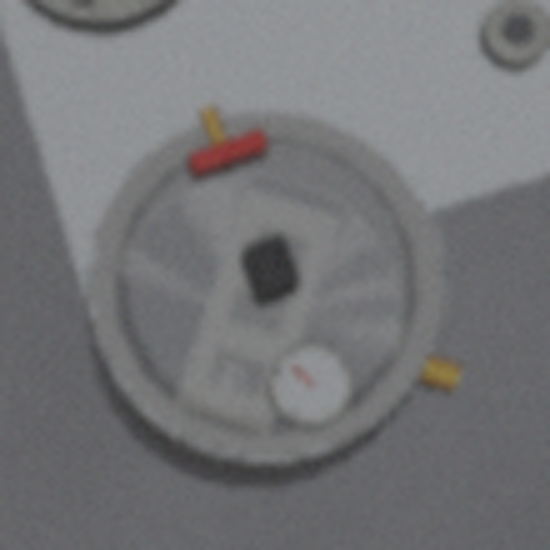

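View pics/fr9.png

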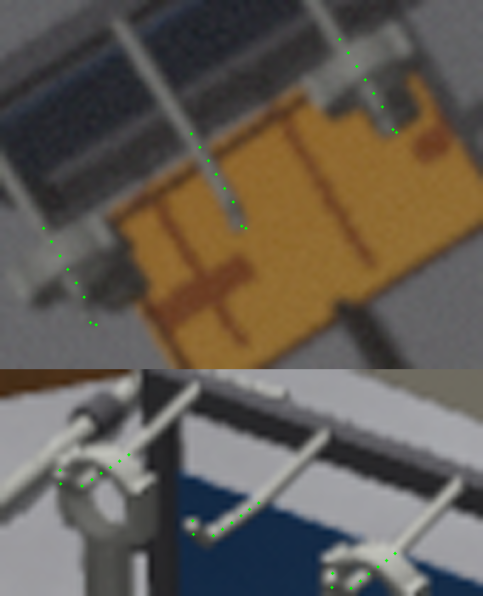

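```bash
python3 - <<'E'
from h import *
def meas(f,n):
    hsv=cv2.cvtColor(f,cv2.COLOR_RGB2HSV);H,S,V=cv2.split(hsv)
    x0,y0,x1,y1=(315,145,360,180) if n=="top" else (360,165,400,205)
    m=(((H<8)|(H>172))&(S>90)); m2=np.zeros_like(m);m2[y0:y1,x0:x1]=m[y0:y1,x0:x1]
    ys,xs=np.nonzero(m2); w=p2w(n,np.c_[xs,ys],203)[:,:2]; c=w.mean(0); u,s,v=np.linalg.svd(w-c); a=np.arctan2(v[0][1],v[0][0])%np.pi
    return len(xs),c,a-np.pi/2
import cv2
for n in("top","side"):
  for k in("0","9"):
    print(n,k,meas(cv2.imread(f"pics/{n}{k}.png")[:,:,::-1].copy(),n))
E
```

```text
top 0 (65, array([593.31067219,   7.565765  ]), np.float64(0.4056559035452738))
top 9 (65, array([596.11671078,   5.91339023]), np.float64(0.3604721554888064))
side 0 (167, array([584.24705987,  -8.99005985]), np.float64(-0.022546450306176302))
side 9 (110, array([584.44938402,  -4.7457186 ]), np.float64(-0.3102553669303758))
```

```bash
python3 -c "
from rig import job
print(job.sign_off())"
```

```text
the job is handed in; nothing more can be done
None
```

The job was handed in at about 46 s, and by my last pictures every part of it is done. Handing in reports no verdict.

- **Vent and lid:** I opened the tap fully, to about 1.57 rad, and set the lid down on the round mat. At the end I put it back on. It stopped on contact and looks the same as at the start in the side view.
- **Rods:** Only two rods were in the pot. They now hang by their big eyes on the two outer hooks. One eye came to rest within 1 mm of the expected height. The other's rest height I only know to about 2 mm.
- **Tray:** It was knocked aside partway through, before I had touched it. I found it again and slid it under the hooks by its fin.
- **Tap:** I closed it last. The bar lies crosswise again, which I read from the top picture as within about 0.05 to 0.1 rad of shut.
- **Other items:** The flywheel, bottle and ratchet were not touched, and they appear unmoved in the final pictures.

**Disagreement between cameras:** The side and top views differ by about 3 mm throughout. The tray matches its place in the side view and is 2 to 5 mm off in the top view, so I put its true error at about 2 mm. In the last side picture the arm partly hid the tap, so the tap reading rests on the top view and the wrist angle.

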